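Right the toppled earring stand in its row and hang the hair claw on it

ROBOT

A 6-joint arm with a two-finger parallel gripper is mounted at the origin on the work surface. World frame = base frame: x ahead of the robot, y to its left, z up, the work surface at z = 0. Lengths are in m, angles in rad, forces in N, time in s.
With the tool pointing down it reaches from about 0.375 to 0.9 m from the base axis. Payload 3.1 kg.
Tool frame: the origin (TCP) lies between the finger pads; the fingertips stand 25 mm ahead of it and the grasp point (between the pads) lies 6 mm ahead of it; y points along the fingers, x is the direction in which the jaws open and shut, and the axes are right-handed (so a half turn about y gives the same grasp; the last joint's range is limited). The gripper opens to 87 mm and grips with 3 to 60 N. Pads are 19 mm wide; open, the fingers measure 117 mm over their backs; the gripper's body (75 mm by 190 mm) begins 51 mm behind the grasp point.
Start: joints at [1.103, 0.527, 1.433, -0, 1.181, -0.178], TCP at [0.178, 0.599, 0.248] pointing down, gripper open.
Joint ranges: [-3.08, 3.08], [-0.75, 2.2], [0.22, 2.44], [-1.43, 4.57], [0, 2.65], [-2.85, 2.85]. Speed limits (rad/s): [2.79, 2.79, 3.14, 3.14, 3.14, 3.14].

INTERFACE

Orientations are given as a unit quaternion [x, y, z, w].
In Python, from rig import robot gives the robot as it stands.
- The arm moves only by the tool carry_out, never from a script. Its argument "moves" is a list of rows, each a list of 7 numbers: the opening, from 0 (shut) to 1 (fully open), then the shift along the tool's x, y, z in cm, then the turn, a rotation vector about the tool's x, y, z in rad. In form: [[grip, x, y, z, rx, ry, rz], ...]. A call has 1 to 20 rows; each row is the pose to reach, as a shift and turn from the pose commanded when the call began, along the tool's axes at that moment; what a row does not reach only later rows make up. A row lasts 1/10 s, in which the tool goes at most 50 mm and 8.59 degrees, less where a joint would pass 70% of its speed; a pose out of reach is approached as far as the arm can. A call with a gripper value outside its range is refused whole. The fingers move at their own pace and stop on an object; "force" is the grip in N (left out, the last holds). Time passes only in rows, so rows that repeat a pose let the fingers close. It gives the time, the measured TCP pose, the force and the opening at its end, in the units of the state.
- robot.get_obs(): the state, without advancing time (a new reading comes with each control period).
- robot.camera(name): name is "scene" or "top" or "wrist"; returns the picture (400x640x3 uint8, red, green, blue); there is no depth.
- robot.camera_params(name): a dict with "fx", "fy", "cx", "cy" (pixels), "extrinsics" (4x4, takes a point from camera to world coordinates); the wrist camera has in their place "mount" (4x4, takes a point from camera to tool coordinates, whose origin is the TCP and whose axes are the tool frame's). Camera axes: x right, y down, z forward; pixel columns grow to the right and rows downward; lengths in m; the calibration is good to about 2 mm. A picture is of the moment at which its call begins: read the wrist's pose just before it. camera_params takes no time and is no camera call.
- robot.hand_in(): hands the job in, once; it reports no verdict.
The state is a dict: "time": time; "q": joint angles; "joint_velocities": joint speeds; "joint_torque": joint torques, N m; "position": TCP position; "tool_rot": TCP orientation; "ft_force": force on the tool from outside, world axes, zero at the start; "moment": the same for the moment, N m; "grip_width": finger opening in m.
Only numpy, scipy, OpenCV 4.12 (cv2) and the standard library are available. Lean on these libraries where they do the work, as an engineer would, in place of code of your own. Each camera call takes 0.05 s, during which the arm holds its last target.

TASK

The white earring stand has toppled out of its row in the cubby: stand it upright again, gently, in its empty place among its neighbours in the low tray, with its base fully on the round cork pad. Then hang the tortoiseshell hair claw astride the stand's horizontal bar and leave it there. Do not knock over or shift the jar, perfume bottle, carton or comb.

Things in the scene. Friction and masses are not known exactly. Their poses are not given: they have to be found in the camera images.
- stand: White T-shaped earring stand, 0.2 kg, starts toppled, bar end to the robot's right. Base 60 mm diameter, 12 mm thick; stem 12 mm diameter along z (flared up to 28 mm); bar 10 mm diameter along y, axis 150 mm above the underside, ending in 20 mm balls 62 mm either side. Origin: centre of the base's underside, z up the stem. It lies on rim and balls, bar level, z dipping 8 degrees below level
- stand_bar (a point): Middle of the stand's bar, on its centre line where it meets the stem; same axes as the stand. The top of the bar is 5 mm above it when upright
- pad: Round cork pad, 84 mm diameter, 2 mm thick, fixed on the tray's floor in the one empty place of the row; origin at the centre of its underside (its top is 2 mm higher)
- lane: Fixed low white tray holding the row: inner floor 96 mm (x) by 420 mm (y, along the row), floor 3 mm thick, front lip and ends 12 mm high, back wall 35 mm, walls 4 mm. Four places about 100 mm apart along y, in the middle of its width. Origin: centre of the underside
- jar: White jar with a metal lid standing in the row, 50 mm diameter, 50 mm high; origin at the centre of its underside. Leave alone
- perfume: Square perfume bottle standing in the row, 40 x 40 mm, 62 mm high with its round cap; origin at the centre of its underside. Leave alone
- carton: Small cardboard carton standing in the row, 44 x 36 mm, 60 mm high; origin at the centre of its underside. Leave alone
- claw: Tortoiseshell hair claw, 45 g, standing on its teeth: inverted U, 72 mm high, 38 mm across (x), 34 mm long (y). Spine plate 26 x 34 mm, 38 to 44 mm up; on it a grip fin 10 mm thick (x), 26 mm long, 44 to 72 mm up. Below, two rows of 5 mm teeth; space between the rows 16 mm at the top, 28 at mid height, 22 at the tips, open along y. Origin: centre of the underside, z up
- claw_crook (a point): Middle of the underside of the claw's spine plate, between the two rows of teeth, 38 mm above the claw's underside: this is what rests on the bar when it hangs; same axes as the claw
- comb: Flat wooden comb lying on the cubby floor, 170 mm along its x, 40 mm wide, 8 mm thick; origin near its centre, underside. Leave alone
Not all that is in view belongs to the job. Leave any purple or yellow look-alike of the stand alone.

How it is judged:
On the way, in this order (a step that is already met when the one before it is completed fails the run):
1. the stand is upright on its pad (angle between stand's own z axis and vertical below 0.06 rad and horizontal distance between stand and pad below 0.013 m and z of stand in the frame of pad between -0.002 and 0.006 m), for 0.2 s.
2. the claw hangs astride the stand's bar (all of step 1 and z of claw_crook in the frame of stand between 0.149 and 0.162 m and x of claw_crook in the frame of stand between -0.009 and 0.009 m and y of claw_crook in the frame of stand between -0.055 and 0.055 m and contact force between claw and stand above 0.05 N and angle between claw's own z axis and vertical below 0.5 rad), for 0.2 s.
At the end, for the whole second after the job is handed in: The stand is upright (0.06 rad) on the cork pad, base centre within 13 mm of the pad's centre; the claw sits astride its bar between the end balls, spine on the bar (crook 149 to 162 mm above the stand's underside, within 9 mm across, claw within 0.5 rad of upright); both at rest (all of step 2 and linear speed of each of stand, claw below 0.02 m/s); the robot touches nothing.
It fails at once if the white jar is shifted or tipped (distance of jar from where it was at the start of the episode above 0.02 m or angle between jar's own z axis and vertical above 0.3 rad).
It fails at once if the perfume bottle is shifted or tipped (distance of perfume from where it was at the start of the episode above 0.02 m or angle between perfume's own z axis and vertical above 0.3 rad).
It fails at once if the carton is shifted or tipped (distance of carton from where it was at the start of the episode above 0.02 m or angle between carton's own z axis and vertical above 0.3 rad).
It fails at once if the comb is shifted (distance of comb from where it was at the start of the episode above 0.02 m).
It fails at once if the stand is set down hard (contact force between stand and pad above 45 N).
It also fails if it takes over 58 s, if anything falls off the work surface, if the arm or the gripper's body presses on something with over 40 N, if the wrist force passes 120 N, or if a joint passes its speed limit or range.

## Working session

There is one attempt and no reset: what is moved stays moved. The work goes in short steps, Python scripts to look and compute and a tool call to move; the robot and the scene stay as the last step left them, time stands still between calls to the robot, and variables do not carry over. Pictures are saved under pics/ and viewed, and the job is handed in when it is done.

Besides the shell and the picture viewer there is one more tool, called after "Call:" as a command line: name --pt "numbers of a row" for each row, then --argument value for the rest. carry_out: Moves the arm, as the interface text tells. Its arguments: {"type":"object","properties":{"moves":{"type":"array"},"force":{"type":"number"}},"required":["moves"]}

```bash
ls; mkdir -p pics
python3 - <<'E'
from rig import robot
import cv2,numpy as np
np.set_printoptions(precision=4,suppress=True)
print(robot.get_obs())
for n in ("scene","top","wrist"):
    print(n,robot.camera_params(n))
    cv2.imwrite(f"pics/{n}0.png",robot.camera(n)[:,:,::-1])
E
```

```text
pics
{'time': 0.0, 'q': array([ 1.1035,  0.5285,  1.4339, -0.    ,  1.1814, -0.1785]), 'joint_velocities': array([ 0.0007,  0.0009,  0.0007,  0.0012,  0.0003, -0.0006]), 'joint_torque': array([  0.0008, -44.0043, -17.6592,   0.0633,   0.0581,  -0.0002]), 'position': array([0.1777, 0.5985, 0.2466]), 'tool_rot': array([ 0.5671,  0.4222, -0.4235, -0.5664]), 'ft_force': array([-0.1987, -0.6071,  0.2073]), 'moment': array([-0.0154,  0.0056, -0.0179]), 'grip_width': 0.08697142393114182}
scene {'fx': 486.7462801905345, 'fy': 486.7462801905345, 'cx': 314.7903503294381, 'cy': 202.88402103328093, 'extrinsics': array([[-0.8679,  0.3623, -0.3398,  0.9095],
       [ 0.4966,  0.6468, -0.5788,  0.6713],
       [ 0.0101, -0.6711, -0.7413,  1.011 ],
       [ 0.    ,  0.    ,  0.    ,  1.    ]])}
top {'fx': 507.9234333708999, 'fy': 507.9234333708999, 'cx': 318.39105085096463, 'cy': 202.264829356962, 'extrinsics': array([[-0.0183, -0.9826,  0.1847,  0.1868],
       [-0.9996,  0.0218,  0.0171, -0.0951],
       [-0.0208, -0.1843, -0.9826,  1.5754],
       [ 0.    ,  0.    ,  0.    ,  1.    ]])}
wrist {'fx': 289.00966729990535, 'fy': 289.00966729990535, 'cx': 319.6050163024972, 'cy': 199.71356844496128, 'mount': array([[ 1.    , -0.0009,  0.0012, -0.0014],
       [-0.0013, -0.2603,  0.9655, -0.1375],
       [-0.0006, -0.9655, -0.2603,  0.0732],
       [ 0.    ,  0.    ,  0.    ,  1.    ]])}
```

View pics/scene0.png

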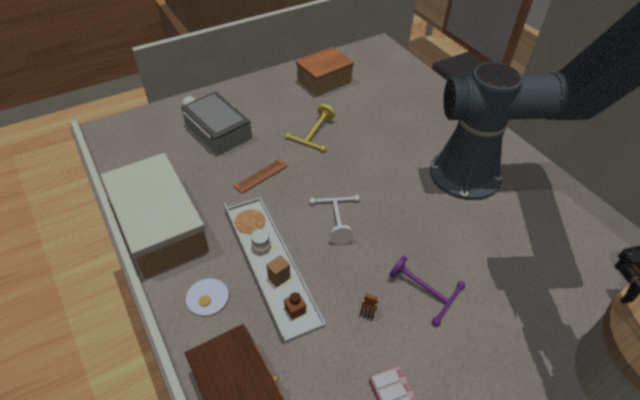

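View pics/top0.png

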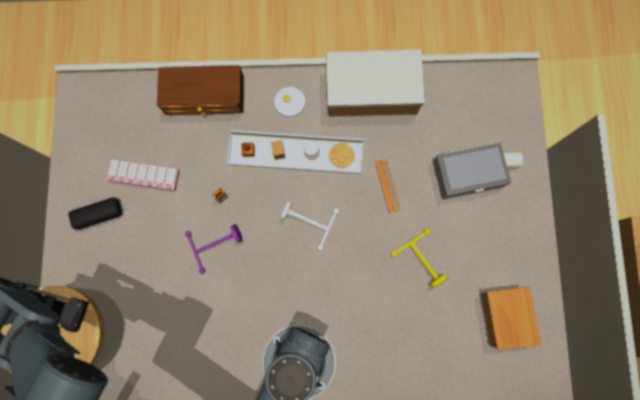

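View pics/wrist0.png

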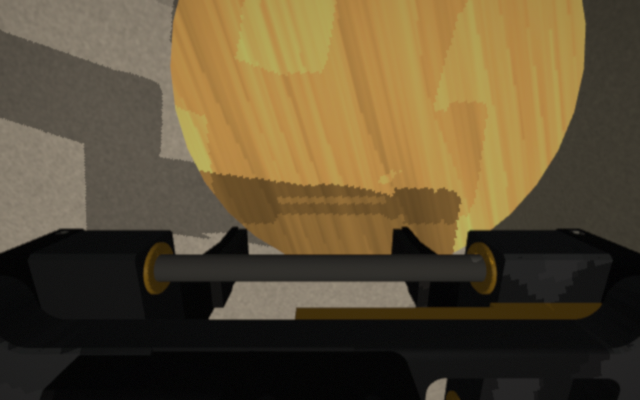

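The top view shows three stands. White: base (286,211), bar (327,228). Purple is at (215,245) and yellow at (425,260). The white one fits the task. The row holds perfume (248,149), carton (278,149), jar (311,151) and the cork pad (342,155). The claw is at (219,195) and the comb at (388,185). Next I'll confirm with an enlarged crop.

```bash
cat > h.py <<'E'
from rig import robot
import cv2,numpy as np
from scipy.spatial.transform import Rotation as R
np.set_printoptions(precision=4,suppress=True)
def ray(n,u,v,obs=None):
    p=robot.camera_params(n)
    if n=='wrist':
        T=np.eye(4);T[:3,:3]=R.from_quat(obs['tool_rot']).as_matrix();T[:3,3]=obs['position'];E=T@p['mount']
    else:E=p['extrinsics']
    d=E[:3,:3]@np.array([(u-p['cx'])/p['fx'],(v-p['cy'])/p['fy'],1]);return E[:3,3],d/np.linalg.norm(d)
def onz(n,u,v,z,obs=None):
    o,d=ray(n,u,v,obs);return o+d*(z-o[2])/d[2]
def tri(a,b):
    (o1,d1),(o2,d2)=a,b
    s=np.linalg.lstsq(np.stack([d1,-d2],1),o2-o1,rcond=None)[0]
    p,q=o1+s[0]*d1,o2+s[1]*d2
    return (p+q)/2,np.linalg.norm(p-q)
def shot(n,name):
    o=robot.get_obs();im=robot.camera(n)[:,:,::-1].copy();cv2.imwrite(f'pics/{name}.png',im);return o,im
def crop(im,x0,y0,x1,y1,k,name):
    cv2.imwrite(f'pics/{name}.png',cv2.resize(im[y0:y1,x0:x1],None,fx=k,fy=k,interpolation=cv2.INTER_CUBIC))
E
python3 - <<'E'
from h import *
t=cv2.imread('pics/top0.png');s=cv2.imread('pics/scene0.png')
a=cv2.resize(t[135:255,200:360],None,fx=5,fy=5,interpolation=cv2.INTER_CUBIC);cv2.imwrite('pics/ct.png',a)
crop(s,220,180,380,340,3.7,'cs')
for n,im in (('top',t),('scene',s)):
    hsv=cv2.cvtColor(im,cv2.COLOR_BGR2HSV)
    w=cv2.inRange(hsv,(0,0,165),(179,45,255)); o=cv2.inRange(hsv,(5,110,60),(20,255,255))
    for nm,m in (('white',w),('orange',o)):
        k,l,st,c=cv2.connectedComponentsWithStats(m)
        for i in range(1,k):
            if st[i,4]>25: print(n,nm,st[i],c[i])
E
```

```text
top white [  55   50  484   55 6930] [350.5515  73.0652]
top white [435  65   8   9  31] [438.5161  69.1613]
top white [ 257   69   67   47 1107] [294.1238  95.2475]
top white [441  70  18  32 224] [449.6652  86.7455]
top white [254  98   9   7  40] [258.225 101.325]
top white [420 109  39  47 549] [440.8816 132.5064]
top white [455 108  15  11  43] [462.2326 112.6279]
top white [229 111 138  32 705] [311.7291 130.1504]
top white [ 598  114   42  286 1714] [618.5951 254.4621]
top white [454 117  10   7  33] [458.697 120.697]
top white [471 132   9  11  36] [473.8056 137.6944]
top white [ 166  135  222  103 5652] [260.742  169.7134]
top white [480 137  15   8  60] [486.8833 140.0667]
top white [169 143   7   7  26] [171.2692 145.4615]
top white [389 148  24  33 344] [399.7965 162.8285]
top white [504 151  25  15 279] [514.7312 157.9068]
top white [410 156  25  50 343] [422.5831 180.6997]
top white [ 105  158   72   31 1393] [141.6884 172.1192]
top white [239 168  23  22 225] [248.2044 176.9911]
top white [260 170  13  13  62] [266.0968 175.4355]
top white [ 276  171  132  143 6096] [3
[... 4810 characters left out ...]
1757] [ 22.8019 266.9021]
scene orange [162 240  31  26 149] [177.3087 253.2282]
scene orange [162 248   8   9  27] [166.2963 251.5926]
scene orange [144 250  21  20  98] [154.6429 259.0816]
scene orange [268 257  20  19 209] [277.6172 265.8612]
scene orange [138 258  12  11  38] [143.4211 263.3947]
scene orange [114 270  55 130 929] [141.1335 337.1216]
scene orange [   0  282   67   60 2132] [ 30.9611 309.8701]
scene orange [285 294  20  20 227] [294.2555 303.4405]
scene orange [363 294  14  16 120] [369.9083 301.6333]
scene orange [   0  324   88   76 3346] [ 41.691  371.4256]
scene orange [ 186  326   97   74 4675] [232.4886 368.9215]
scene orange [ 69 388  26  12 103] [ 82.6699 396.    ]
```

View pics/ct.png

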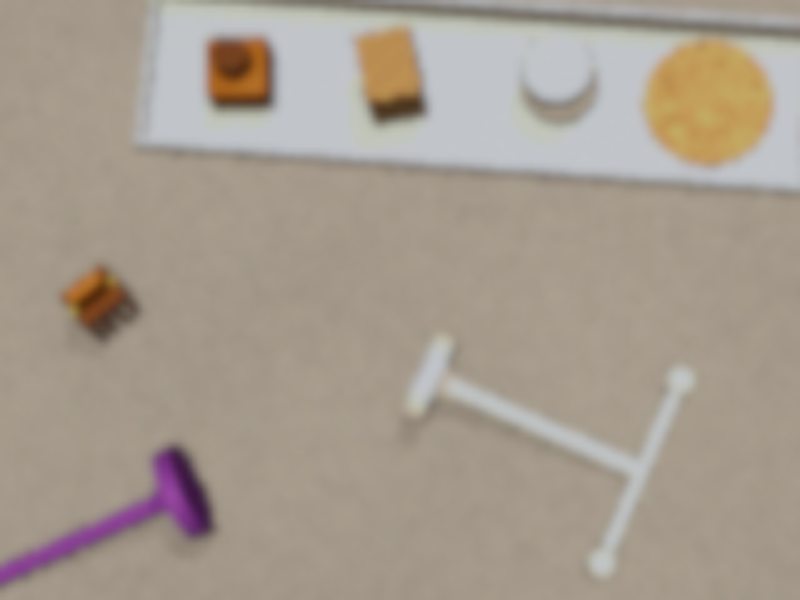

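View pics/cs.png

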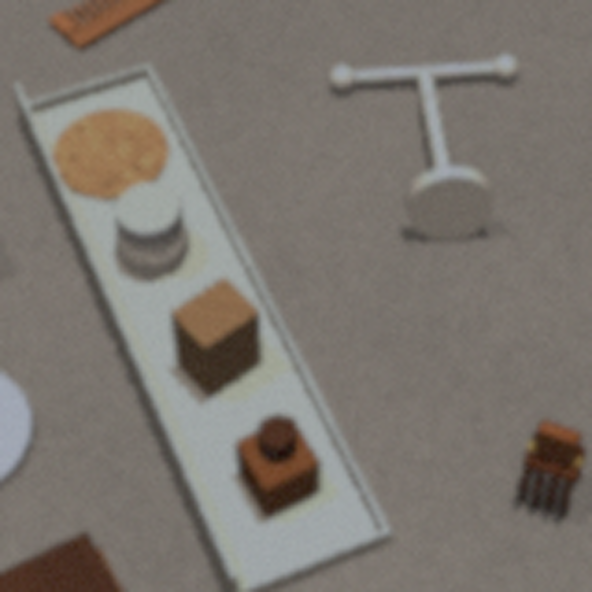

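Run:
```python
from h import *
T=lambda x,y:((x+.5)/5-.5+200,(y+.5)/5-.5+135)
S=lambda x,y:((x+.5)/3.7-.5+220,(y+.5)/3.7-.5+180)
A,B=(T(680,379),T(602,564)); a,b=S(342,76),S(508,67)
print('ballA z.01',onz('top',*A,.01),onz('scene',*a,.01),tri(ray('top',*A),ray('scene',*a)))
print('ballB',onz('top',*B,.01),onz('scene',*b,.01),tri(ray('top',*B),ray('scene',*b)))
pa,pb=onz('top',*A,.01),onz('top',*B,.01);print('bar len .124:',np.linalg.norm(pa-pb), 'mid',(pa+pb)/2)
pa,pb=onz('scene',*a,.01),onz('scene',*b,.01);print('bar len .124:',np.linalg.norm(pa-pb), 'mid',(pa+pb)/2)
j=T(638,468);print('junc',onz('top',*j,.01))
c=T(430,376);print('base',onz('top',*c,.030),onz('top',*T(416,378),.031),'scene under',onz('scene',*S(449,205),.031))
p=T(709,101);print('pad',onz('top',*p,.005),onz('scene',*S(111,153),.005))
print('claw fin',onz('top',*T(93,288),.072),onz('scene',*S(557,436),.072))
o=robot.get_obs();print(R.from_quat(o['tool_rot']).as_matrix())
```

```text
ballA z.01 [ 0.454  -0.1212  0.01  ] [ 0.4522 -0.1229  0.01  ] (array([ 0.4534, -0.1211,  0.0125]), np.float64(0.0003611951802565785))
ballB [ 0.3393 -0.0703  0.01  ] [ 0.3378 -0.0694  0.01  ] (array([ 0.3386, -0.0697,  0.0104]), np.float64(0.0016534865928644078))
bar len .124: 0.12548984264361857 mid [ 0.3966 -0.0957  0.01  ]
bar len .124: 0.12621168816821393 mid [ 0.395  -0.0962  0.01  ]
junc [ 0.3985 -0.0938  0.01  ]
base [0.4558 0.0336 0.03  ] [0.4546 0.0421 0.031 ] scene under [0.4569 0.0355 0.031 ]
pad [ 0.6348 -0.1443  0.005 ] [ 0.634  -0.1429  0.005 ]
claw fin [0.5072 0.2346 0.072 ] [0.5124 0.2435 0.072 ]
[[ 0.2848 -0.0007 -0.9586]
 [ 0.9586 -0.0015  0.2848]
 [-0.0016 -1.      0.0003]]
```

```bash
cat >> h.py <<'E'
def rel(pt,Rt,tag=''):
    o=robot.get_obs();R0=R.from_quat(o['tool_rot']).as_matrix()
    d=R0.T@(np.asarray(pt)-o['position'])*100; rv=R.from_matrix(R0.T@Rt).as_rotvec()
    print(tag,'cm',d.round(2),'rv',rv.round(4),'deg',np.degrees(np.linalg.norm(rv)).round(1));return d,rv
def frame(x,y):
    y=np.array(y)/np.linalg.norm(y);x=np.array(x,float);x-=y*(x@y);x/=np.linalg.norm(x);return np.stack([x,y,np.cross(x,y)],1)
D=np.array([-.414,-.910,0]);D/=np.linalg.norm(D)
def tilted(deg):
    t=np.radians(deg);return frame([-D[1],D[0],0],-D*np.sin(t)+np.array([0,0,-np.cos(t)]))
E
python3 - <<'E'
from h import *
R1=tilted(28);print(R1)
zs=np.append(D[:2]*np.cos(.1396),-np.sin(.1396));G=np.array([.3962,-.0955,.010])-.065*zs
print(G); rel(G-.112*R1[:,1],R1)
E
```

```text
[[ 0.9102  0.1944  0.3656]
 [-0.4141  0.4273  0.8037]
 [ 0.     -0.8829  0.4695]]
[ 0.4229 -0.0369  0.019 ]
 cm [-59.13  12.97 -40.87] rv [ 0.3639  1.6709 -0.4181] deg 100.9
```

Call:
carry_out --pt "1 -59.1 13.0 -40.9 0.364 1.671 -0.418" --pt "1 -59.1 13.0 -40.9 0.364 1.671 -0.418" --pt "1 -59.1 13.0 -40.9 0.364 1.671 -0.418" --pt "1 -59.1 13.0 -40.9 0.364 1.671 -0.418" --pt "1 -59.1 13.0 -40.9 0.364 1.671 -0.418" --pt "1 -59.1 13.0 -40.9 0.364 1.671 -0.418" --pt "1 -59.1 13.0 -40.9 0.364 1.671 -0.418" --pt "1 -59.1 13.0 -40.9 0.364 1.671 -0.418" --pt "1 -59.1 13.0 -40.9 0.364 1.671 -0.418" --pt "1 -59.1 13.0 -40.9 0.364 1.671 -0.418" --pt "1 -59.1 13.0 -40.9 0.364 1.671 -0.418" --pt "1 -59.1 13.0 -40.9 0.364 1.671 -0.418" --pt "1 -59.1 13.0 -40.9 0.364 1.671 -0.418" --pt "1 -59.1 13.0 -40.9 0.364 1.671 -0.418" --pt "1 -59.1 13.0 -40.9 0.364 1.671 -0.418" --pt "1 -59.1 13.0 -40.9 0.364 1.671 -0.418" --pt "1 -59.1 13.0 -40.9 0.364 1.671 -0.418" --pt "1 -59.1 13.0 -40.9 0.364 1.671 -0.418"

```text
time: 1.95
position: [0.4007, -0.0822, 0.1177]
tool_rot: [-0.502, 0.109, -0.181, 0.839]
ft_force: [-0.6, -0.0, 0.5]
grip_width: 0.0868
```

Run:
```python
from h import *
o,im=shot('wrist','w1');print(o['q'],o['position'])
R1=tilted(28)
rel(np.array([.4229,-.0369,.019])-.112*R1[:,1],R1)
```

```text
[-0.81    0.5751  2.1203  0.6788  0.7694 -0.9548] [ 0.4007 -0.0822  0.1177]
 cm [ 0.15 -0.12 -0.2 ] rv [-0.0026  0.0004 -0.0024] deg 0.2
```

View pics/w1.png

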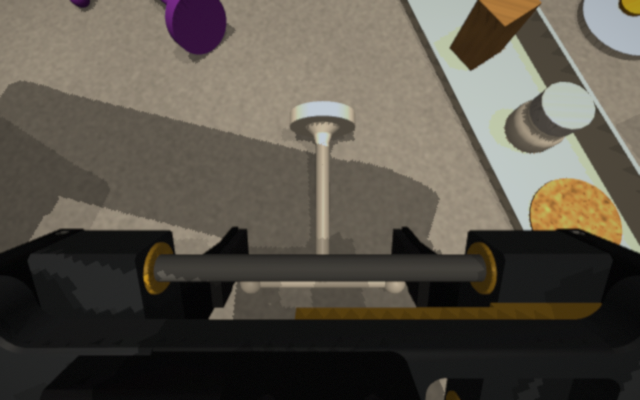

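The wrist view shows the stem centred (column 322) and aligned with the jaws, the base at (323,110) and the balls at (249,286) and (397,286). I'm going in.

Call:
carry_out --pt "1 0.1 3 -0.2 0 0 0" --pt "1 0.1 6 -0.2 0 0 0" --pt "1 0.1 8.5 -0.2 0 0 0" --pt "1 0.1 9.4 -0.2 0 0 0" --pt "1 0.1 9.8 -0.2 0 0 0" --pt "1 0.1 9.8 -0.2 0 0 0" --pt "1 0.1 9.8 -0.2 0 0 0"

```text
time: 2.7
position: [0.421, -0.0437, 0.0307]
tool_rot: [-0.503, 0.109, -0.182, 0.838]
ft_force: [0.8, -0.6, -0.7]
grip_width: 0.0867
```

Run:
```python
from h import *
o,im=shot('wrist','w2');print(o['position'],o['ft_force'])
o,im=shot('scene','s2');crop(im,260,130,420,290,3.7,'cs2')
R1=tilted(28)
rel(np.array([.4229,-.0369,.019])-.012*R1[:,1],R1)
```

```text
[ 0.421  -0.0437  0.0307] [ 0.8037 -0.6291 -0.6877]
 cm [-0.15  0.18  0.1 ] rv [-0.0012  0.0005  0.0012] deg 0.1
```

View pics/cs2.png

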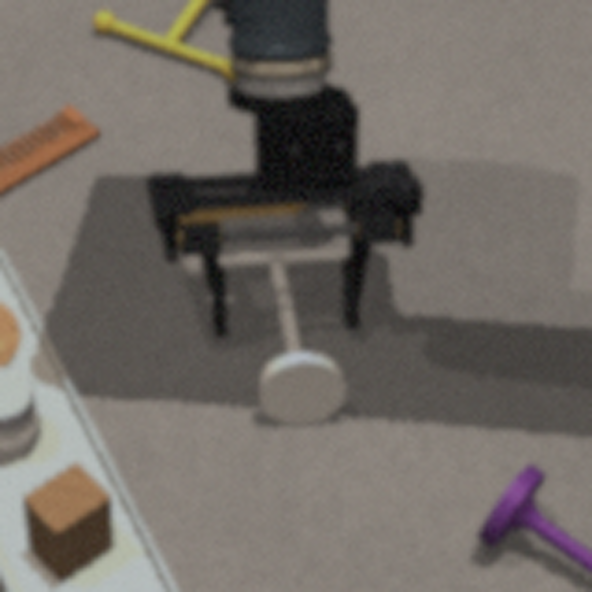

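View pics/w2.png

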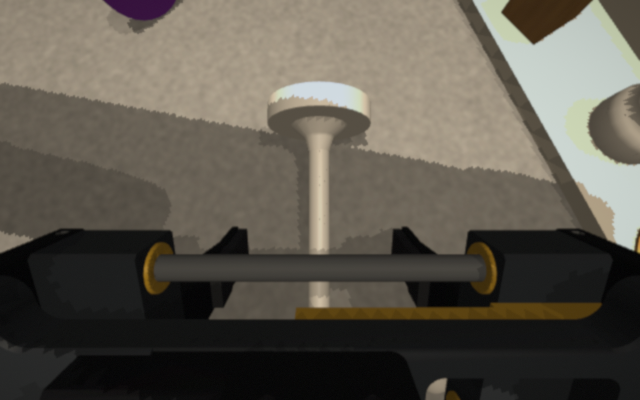

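Call:
carry_out --pt "0 0 0 0 0 0 0" --pt "0 0 0 0 0 0 0" --pt "0 0 0 0 0 0 0" --pt "0 0 0 0 0 0 0" --pt "0 0 0 0 0 0 0" --pt "0 0 0 0 0 0 0" --pt "0 0 0 0 0 0 0" --force 40

```text
time: 3.5
position: [0.421, -0.0439, 0.0301]
tool_rot: [-0.503, 0.109, -0.182, 0.838]
ft_force: [-1.5, 0.6, -1.4]
grip_width: 0.0387
```

Run:
```python
from h import *
o,im=shot('wrist','w3');print(o['position'],o['ft_force'],o['grip_width'])
p=onz('wrist',319,82,.0606,o);print(p)
Rt=R.from_quat(o['tool_rot']).as_matrix();zs=np.append(D[:2]*np.cos(.1396),-np.sin(.1396))
print('grasp s along stem from underside', (o['position']+.012*Rt[:,1]-p)@zs)
```

```text
[ 0.421  -0.0439  0.0301] [-1.5109  0.5624 -1.3765] 0.038748974711772625
[0.454  0.0338 0.0606]
grasp s along stem from underside 0.0836919561914679
```

View pics/w3.png

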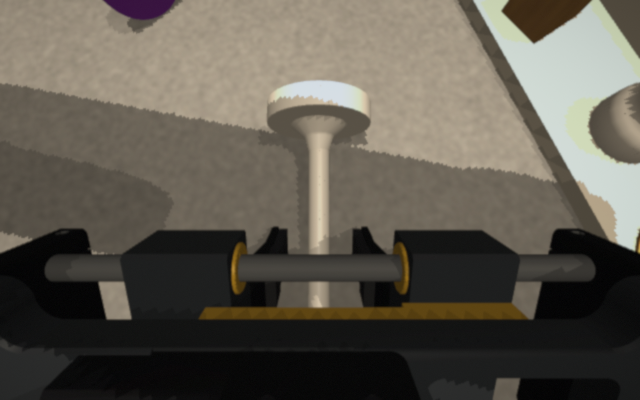

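Fingers are still closing, and s ≈ 84 mm as expected.

Call:
carry_out --pt "0 0 0 0 0 0 0" --pt "0 0 0 0 0 0 0" --pt "0 0 0 0 0 0 0" --pt "0 0 0 0 0 0 0" --pt "0 0 0 0 0 0 0" --pt "0 0 0 0 0 0 0" --pt "0 0 0 0 0 0 0"

```text
time: 4.25
position: [0.4209, -0.0439, 0.0302]
tool_rot: [-0.503, 0.109, -0.182, 0.838]
ft_force: [0.2, 0.2, -0.1]
grip_width: 0.0107
```

Run:
```python
from h import *
o=robot.get_obs();print(o['position'],o['ft_force'],o['grip_width'])
Rt=R.from_quat(o['tool_rot']).as_matrix()
# lift straight up 12cm
print('lift',(Rt.T@[0,0,12]).round(2))
zs=np.append(D[:2]*np.cos(.1396),-np.sin(.1396)); print('zs in tool',Rt.T@zs)
for yaw in (-13,-30,-50):
    y=np.radians(yaw);h=np.array([np.cos(y),np.sin(y),0])
    t=np.arcsin(-(Rt.T@zs)[1])
    Rf=frame([-h[1],h[0],0],h*np.cos(t)-np.array([0,0,np.sin(t)]))
    print(yaw,np.degrees(t),'zs final',Rf@Rt.T@zs)
    rel([.6345-.012*h[0],-.1435,.2],Rf)
```

```text
[ 0.4209 -0.0439  0.0302] [ 0.2317  0.1605 -0.1256] 0.01069804870852897
lift [ -0.   -10.59   5.65]
zs in tool [-0.0001 -0.3436 -0.9391]
-13 20.097201304992584 zs final [-0.     -0.0001  1.    ]
 cm [ 22.5  -15.32   7.37] rv [-1.2002 -1.8166 -0.694 ] deg 130.9
-30 20.097201304992584 zs final [-0. -0.  1.]
 cm [ 22.62 -15.3    7.42] rv [-1.36   -1.5279 -0.5837] deg 121.9
-50 20.097201304992584 zs final [-0. -0.  1.]
 cm [ 22.86 -15.25   7.52] rv [-1.5081 -1.1767 -0.4497] deg 112.6
```

Run:
```python
from h import *
o=robot.get_obs();Rt=R.from_quat(o['tool_rot']).as_matrix()
zt=Rt.T@np.append(D[:2]*np.cos(.1396),-np.sin(.1396))
for f in (.25,.5,.75,1):
    M=Rt@R.from_rotvec(np.array([-1.2,-1.817,-.694])*f).as_matrix();print(f,'tooly',M[:,1],'toolx',M[:,0],'zs',M@zt)
R4=R.from_rotvec([-1.2,-1.817,-.694]).as_matrix()
for p in ([.45,-.06,.25],[.56,-.12,.28],[.61,-.143,.28]): rel(p,Rt@R4)
```

```text
0.25 tooly [ 0.3035  0.1111 -0.9463] toolx [ 0.9528 -0.0428  0.3006] zs [-0.1111 -0.9706  0.2136]
0.5 tooly [ 0.5037 -0.1491 -0.8509] toolx [0.8167 0.4033 0.4128] zs [ 0.0913 -0.7966  0.5975]
0.75 tooly [ 0.7317 -0.2692 -0.6262] toolx [0.5453 0.7825 0.3007] zs [ 0.1327 -0.4348  0.8907]
1 tooly [ 0.9151 -0.211  -0.3437] toolx [ 0.2246  0.9744 -0.0001] zs [0.0001 0.     1.    ]
 cm [  3.31 -19.52  10.12] rv [-1.2   -1.817 -0.694] deg 130.9
 cm [ 15.81 -22.6   10.73] rv [-1.2   -1.817 -0.694] deg 130.9
 cm [ 21.31 -22.61  10.71] rv [-1.2   -1.817 -0.694] deg 130.9
```

Call:
carry_out --pt "0 0 -1.3 0.7 0 0 0" --pt "0 0 -4.5 2.4 0 0 0" --pt "0 0 -8 4.3 0 0 0" --pt "0 0 -11 6 0 0 0" --pt "0 0.8 -13 7 -0.05 -0.07 -0.03" --pt "0 2 -14 7.3 -0.1 -0.15 -0.06" --pt "0 3 -14.4 7.5 -0.16 -0.25 -0.09" --pt "0 4.3 -15 7.7 -0.24 -0.36 -0.14" --pt "0 5.4 -15.4 7.9 -0.3 -0.45 -0.17" --pt "0 6.4 -15.9 8.1 -0.36 -0.55 -0.21" --pt "0 7.5 -16.4 8.3 -0.42 -0.64 -0.24" --pt "0 8.5 -16.8 8.5 -0.48 -0.73 -0.28" --pt "0 9.6 -17.3 8.7 -0.54 -0.82 -0.31" --pt "0 10.7 -17.8 8.8 -0.6 -0.91 -0.35" --pt "0 11.7 -18.3 9 -0.66 -1.0 -0.38" --pt "0 12.8 -18.8 9.2 -0.72 -1.09 -0.42" --pt "0 12.8 -18.8 9.2 -0.72 -1.09 -0.42"

```text
time: 5.95
position: [0.5321, -0.0975, 0.2381]
tool_rot: [0.772, 0.362, 0.022, -0.523]
ft_force: [-0.5, 0.1, -1.7]
grip_width: 0.0108
```

Run:
```python
from h import *
o,im=shot('wrist','w4');print(o['position'],o['q'],o['ft_force'],o['grip_width'])
shot('scene','s4')
y=np.radians(-13);h=np.array([np.cos(y),np.sin(y),0]);t=np.radians(20.1)
Rf=frame([-h[1],h[0],0],h*np.cos(t)-np.array([0,0,np.sin(t)]))
rel([.61,-.143,.28],Rf)
```

```text
[ 0.5321 -0.0975  0.2381] [-0.4217  0.3235  2.1113  0.9057  0.0809 -1.8185] [-0.4522  0.0746 -1.7205] 0.010806541195897449
 cm [ 5.06  2.08 -8.29] rv [-0.5084 -0.7755 -0.2796] deg 55.5
```

View pics/s4.png

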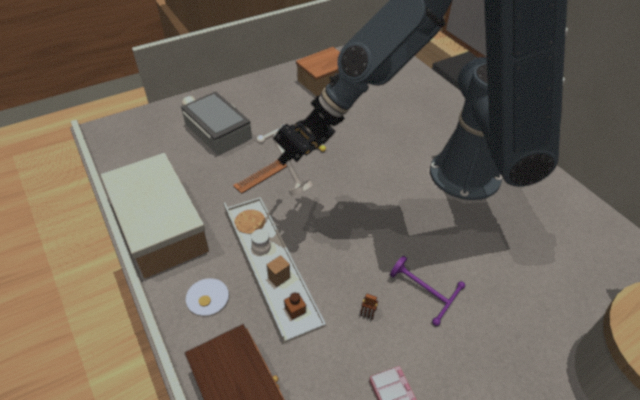

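View pics/w4.png

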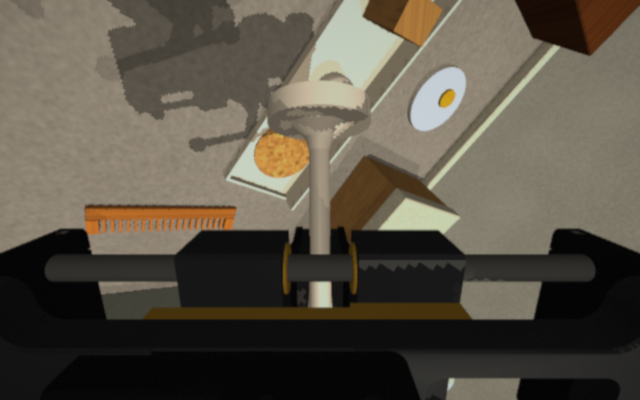

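```bash
cat > kin.py <<'E'
from h import *
from scipy.optimize import least_squares
def Rot(q,s=(1,1,1)):
    return R.from_euler('ZYZYZ',[q[0],q[1]+q[2],s[0]*q[3],s[1]*q[4],s[2]*q[5]])
E
cat > /tmp/a.py <<'E'
from kin import *
o=robot.get_obs()
S=[([1.1035,.5285,1.4339,0,1.1814,-.1785],[.5671,.4222,-.4235,-.5664],[.1777,.5985,.2466]),
([-0.81,0.5751,2.1203,0.6788,0.7694,-0.9548],[-.502,.109,-.181,.839],[.4007,-.0822,.1177]),
(o['q'],o['tool_rot'],o['position'])]
import itertools
for s in itertools.product((1,-1),repeat=3):
    C=[(Rot(q,s).inv()*R.from_quat(t)).as_matrix() for q,t,p in S]
    print(s,np.abs(C[0]-C[1]).max(),np.abs(C[0]-C[2]).max())
    if np.abs(C[0]-C[1]).max()<.02: print(C[0])
E
python3 /tmp/a.py
```

```text
Traceback (most recent call last):
  File "kin.py", line 4, in Rot
    return R.from_euler('ZYZYZ',[q[0],q[1]+q[2],s[0]*q[3],s[1]*q[4],s[2]*q[5]])
           ~~~~~~~~~~~~^^^^^^^^^^^^^^^^^^^^^^^^^^^^^^^^^^^^^^^^^^^^^^^^^^^^^^^^
  File "scipy/spatial/transform/_rotation.pyx", line 1413, in scipy.spatial.transform._rotation.Rotation.from_euler
ValueError: Expected axis specification to be a non-empty string of upto 3 characters, got ZYZYZ
```

```bash
sed -i "s/return R.from_euler.*/return R.from_euler('ZYZ',[q[0],q[1]+q[2],s[0]*q[3]])*R.from_euler('YZ',[s[1]*q[4],s[2]*q[5]])/" kin.py; export PYTHONPATH=.; python3 /tmp/a.py
```

```text
Traceback (most recent call last):
  File "kin.py", line 1, in <module>
    from h import *
  File "h.py", line 1, in <module>
    from rig import robot
ModuleNotFoundError: No module named 'rig'
```

```bash
cp /tmp/a.py a.py
python3 - <<'E'
exec(open('a.py').read())
E
```

```text
(1, 1, 1) 0.0008434581161024321 0.00010676827228224007
[[-1.     -0.0001 -0.    ]
 [-0.     -0.0001  1.    ]
 [-0.0001  1.      0.0001]]
(1, 1, -1) 1.2699382263873153 1.8254779634433673
(1, -1, 1) 1.3352634017532563 1.6984846821557742
(1, -1, -1) 0.7434254399123861 1.8669722079222262
(-1, 1, 1) 0.8817485456602911 1.224700527056981
(-1, 1, -1) 0.7151413443786209 1.1900958038152152
(-1, -1, 1) 1.1257754664818393 1.7065663340760877
(-1, -1, -1) 1.1257754664818393 1.7065663340760877
```

```bash
cat >> kin.py <<'E'
C=R.from_matrix([[-1,0,0],[0,0,1],[0,1,0]])
def fk(q,p):
    a,d,L2,L3,e,Lt=p;M=(Rot(q)*C).as_matrix()
    s,c,s3,c3=np.sin(q[1]),np.cos(q[1]),np.sin(q[1]+q[2]),np.cos(q[1]+q[2])
    r=a+L2*s+L3*s3+e*c3;z=d+L2*c+L3*c3-e*s3
    return np.array([r*np.cos(q[0]),r*np.sin(q[0]),z])+Lt*M[:,1],M
LO=np.array([-3.08,-.75,.22,-1.43,0,-2.85]);HI=np.array([3.08,2.2,2.44,4.57,2.65,2.85])
def ik(pt,Rt,q0,p):
    f=lambda q:(lambda x:np.r_[(x[0]-pt)*5,(x[1]-Rt).ravel()])(fk(q,p))
    s=least_squares(f,np.clip(q0,LO+.01,HI-.01),bounds=(LO,HI));return s.x,np.abs(s.fun).max()
E
cat > a.py <<'E'
from kin import *
o=robot.get_obs()
S=[([1.1035,.5285,1.4339,0,1.1814,-.1785],[.1777,.5985,.2466]),
([-0.81,0.5751,2.1203,0.6788,0.7694,-0.9548],[.4007,-.0822,.1177]),(o['q'],o['position'])]
best=None
for fix in (0,1):
    g=lambda p:np.concatenate([fk(q,np.r_[0 if fix else p[0],p[1:4],0 if fix else p[4],p[5]])[0]-x for q,x in S]+[0.001*(p-[0,.4,.45,.45,0,.25])*.1])
    s=least_squares(g,[0,.4,.45,.45,0,.25]);print(s.x,np.abs(s.fun[:9]).max())
E
python3 - <<'E'
exec(open('a.py').read())
E
```

```text
[-0.2568  0.0319  1.0405  0.4121  0.0963  0.4551] 0.09943745035482189
[0.     0.3157 0.4926 0.3346 0.     0.3617] 0.12474459899960473
```

```bash
python3 - <<'E'
s=open('kin.py').read()
s=s.replace("a,d,L2,L3,e,Lt=p;","a,d,L2,L3,e,Lt,b=p;").replace("r*np.cos(q[0]),r*np.sin(q[0]),z]","r*np.cos(q[0])-b*np.sin(q[0]),r*np.sin(q[0])+b*np.cos(q[0]),z]")
open('kin.py','w').write(s)
a=open('a.py').read().split('best=')[0]+'''
for fix in (0,1):
    g=lambda p:np.concatenate([fk(q,np.r_[0 if fix else p[0],p[1:4],0 if fix else p[4],p[5:]])[0]-x for q,x in S]+[0.0001*(p-[0,.4,.45,.45,0,.25,.1])])
    s=least_squares(g,[0,.4,.45,.45,0,.25,.1]);print(s.x,np.abs(s.fun[:9]).max())
P=s.x
'''
open('a.py','w').write(a)
E
python3 - <<'E'
exec(open('a.py').read())
E
```

```text
[-0.0003  0.2742  0.5882  0.3919  0.1141  0.2806  0.111 ] 2.0124200766441502e-05
[ 0.      0.2809  0.457   0.3723 -0.      0.2585  0.1147] 0.034390412558993666
```

```bash
cat >> kin.py <<'E'
P=np.array([-.0003,.2742,.5882,.3919,.1141,.2806,.111])
E
python3 - <<'E'
from kin import *
from scipy.spatial.transform import Slerp
o=robot.get_obs();R0=R.from_quat(o['tool_rot']);p0=o['position']
for yaw in (-13,0,15,25,40):
    y=np.radians(yaw);h=np.array([np.cos(y),np.sin(y),0]);t=np.radians(20.1)
    Rf=frame([-h[1],h[0],0],h*np.cos(t)-np.array([0,0,np.sin(t)]))
    for z in (.26,.09):
      pf=np.array([.6345,-.1435,z])-.012*Rf[:,1]
      sl=Slerp([0,1],R.concatenate([R0,R.from_matrix(Rf)]));q=o['q'].copy();mx=0
      for f in np.linspace(.05,1,20):
        qn,e=ik(p0+f*(pf-p0),sl(f).as_matrix(),q,P);mx=max(mx,np.abs(qn-q).max());q=qn
      print(yaw,z,q,'err',e,'maxstep',mx)
E
```

```text
-13 0.26 [-0.3843  0.3543  1.9095  1.2     0.0248 -2.85  ] err 0.3019115052743051 maxstep 0.5646643502542295
-13 0.09 [-0.3708  0.6328  1.8448  1.1839  0.     -2.8428] err 0.443897548037272 maxstep 1.0408679744341434
0 0.26 [-0.4743  0.3432  1.8701  1.0562  0.2779 -2.85  ] err 0.34061077590909167 maxstep 0.6839125130393675
0 0.09 [-0.4115  0.6281  1.8257  1.0375  0.1352 -2.85  ] err 0.4654232097389714 maxstep 1.0408679751140035
15 0.26 [-0.5523  0.3611  1.7786  0.9268  0.5698 -2.85  ] err 0.39732579755208236 maxstep 0.7704398090190077
15 0.09 [-0.4807  0.6344  1.7565  0.8748  0.3876 -2.85  ] err 0.5104514729673206 maxstep 1.0408679751140035
25 0.26 [-0.59    0.3924  1.6936  0.8641  0.7685 -2.85  ] err 0.44471947208524043 maxstep 0.8095239665747977
25 0.09 [-0.5146  0.6525  1.6876  0.7913  0.5628 -2.85  ] err 0.5467164620293538 maxstep 1.0408679751140035
40 0.26 [-0.631   0.4722  1.5299  0.8092  1.0853 -2.85  ] err 0.5211095816029268 maxstep 0.8504432838898455
40 0.09 [-0.5532  0.7044  1.5495  0.7062  0.8492 -2.85  ] err 0.6087277443825012 maxstep 1.0408679751140035
```

Run:
```python
from kin import *
rng=np.random.default_rng(0)
for yaw in range(-150,100,15):
    y=np.radians(yaw);h=np.array([np.cos(y),np.sin(y),0]);t=np.radians(20.1)
    Rf=frame([-h[1],h[0],0],h*np.cos(t)-np.array([0,0,np.sin(t)]))
    pf=np.array([.6345,-.1435,.092])-.012*Rf[:,1];seen=[]
    for k in range(40):
        q0=np.r_[rng.uniform(-1.2,.8),rng.uniform(.2,1.2),rng.uniform(1,2.3),rng.uniform(-1.43,4.57),rng.uniform(0,2.6),rng.uniform(-2.8,2.8)]
        q,e=ik(pf,Rf,q0,P)
        if e<1e-3 and not any(np.abs(q-s).max()<.05 for s in seen): seen.append(q);print(yaw,q)
```

```text
-150 [-0.1346  1.2483  0.7556 -0.7442  2.1295  0.857 ]
-135 [-0.0729  1.1908  0.9217 -0.8606  1.9271  0.8068]
-120 [-0.0215  1.1314  1.1054 -0.9822  1.7144  0.8004]
-105 [ 0.0155  1.0756  1.298  -1.1322  1.5021  0.8369]
-90 [ 0.0319  1.0284  1.4931 -1.3365  1.3054  0.925 ]
-60 [-0.0334  0.9823  1.8644  4.2726  1.078   1.287 ]
-45 [-0.1383  0.9923  2.0214  3.8222  1.1192  1.4853]
-30 [-0.2991  1.0185  2.1374  3.365   1.234   1.5742]
-15 [-0.4932  1.0371  2.1889  2.9163  1.3022  1.5507]
0 [-0.6703  1.0263  2.1608  2.4811  1.2558  1.5411]
15 [-0.7897  0.9993  2.0617  2.0627  1.1809  1.6465]
30 [-0.8468  0.9829  1.9147  1.6773  1.1825  1.8294]
45 [-0.8559  0.9892  1.7402  1.3622  1.2783  2.0014]
60 [-0.8326  1.0168  1.5513  1.1261  1.4367  2.1195]
75 [-0.788   1.0603  1.3567  0.9498  1.6261  2.1823]
90 [-0.7294  1.114   1.1627  0.8092  1.8269  2.1975]
```

```bash
cat > path.py <<'E'
from kin import *
def goal(yaw,z,q0,off=(0,0)):
    y=np.radians(yaw);h=np.array([np.cos(y),np.sin(y),0]);t=np.radians(20.1)
    Rf=frame([-h[1],h[0],0],h*np.cos(t)-np.array([0,0,np.sin(t)]))
    return ik(np.array([.6345+off[0],-.1435+off[1],z])-.012*Rf[:,1],Rf,q0,P),Rf
E
python3 - <<'E'
from path import *
(qg,e),Rf=goal(30,.28,[-.85,.98,1.9,1.68,1.18,1.83]);print(qg,e)
q0=robot.get_obs()['q']; zt=np.array([0,-.3436,-.9391])
N=36;rows=[];Ml=None
for k in range(N+1):
    f=k/N;q=q0+(qg-q0)*f
    p,M=fk(q,P)
    g=p+.012*M[:,1];z=M@zt;b=g-.084*z;low=b[2]-.03*np.sqrt(1-z[2]**2);bar=g+.066*z
    st=0 if Ml is None else np.degrees(R.from_matrix(Ml.T@M).magnitude());Ml=M
    if k%3==0:print(k,p,'base low',low.round(3),'bar z',bar[2].round(3)-.07,'step',st.round(2))
E
```

```text
[-0.8468  0.5925  1.9028  1.5082  1.1735  2.2653] 1.2179146580137967e-12Traceback (most recent call last):
  File "<stdin>", line 10, in <module>
AttributeError: 'int' object has no attribute 'round'
```

```bash
cat >> path.py <<'E'
zt=np.array([0,-.3436,-.9391])
def prof(q0,qg,N):
    Ml=None;out=[]
    for k in range(N+1):
        f=k/N;p,M=fk(q0+(qg-q0)*f,P)
        g=p+.012*M[:,1];z=M@zt;b=g-.084*z;low=b[2]-.03*np.sqrt(max(0,1-z[2]**2));bar=g+.066*z
        st=0 if Ml is None else np.degrees(R.from_matrix(Ml.T@M).magnitude());Ml=M
        if k%3==0:print(k,p.round(3),'baselow %.3f barlow %.3f step %.2f tooly'%(low,bar[2]-.072,st),M[:,1].round(2))
        out.append((p,M))
    return out
def rows(out,i0,i1):
    p0,M0=out[i0]
    for k in range(i0+1,i1+1):
        p,M=out[k];print([0]+list((M0.T@(p-p0)*100).round(1))+list(R.from_matrix(M0.T@M).as_rotvec().round(3)),end=', ')
    print()
E
python3 - <<'E'
from path import *
(qg,e),Rf=goal(30,.28,[-.85,.98,1.9,1.68,1.18,1.83])
prof(robot.get_obs()['q'],qg,40)
E
```

```text
0 [ 0.532 -0.098  0.238] baselow 0.149 barlow 0.202 step 0.00 tooly [ 0.58 -0.19 -0.79]
3 [ 0.535 -0.096  0.227] baselow 0.150 barlow 0.177 step 7.32 tooly [ 0.57 -0.13 -0.81]
6 [ 0.538 -0.094  0.218] baselow 0.159 barlow 0.151 step 7.32 tooly [ 0.56 -0.06 -0.83]
9 [ 0.543 -0.092  0.212] baselow 0.171 barlow 0.130 step 7.31 tooly [ 0.55  0.   -0.83]
12 [ 0.549 -0.09   0.208] baselow 0.183 barlow 0.115 step 7.29 tooly [ 0.56  0.07 -0.83]
15 [ 0.556 -0.089  0.207] baselow 0.191 barlow 0.107 step 7.26 tooly [ 0.57  0.14 -0.81]
18 [ 0.564 -0.09   0.208] baselow 0.193 barlow 0.109 step 7.23 tooly [ 0.59  0.2  -0.79]
21 [ 0.573 -0.091  0.212] baselow 0.188 barlow 0.120 step 7.18 tooly [ 0.61  0.26 -0.75]
24 [ 0.582 -0.094  0.218] baselow 0.179 barlow 0.139 step 7.13 tooly [ 0.64  0.31 -0.71]
27 [ 0.591 -0.1    0.227] baselow 0.169 barlow 0.163 step 7.06 tooly [ 0.67  0.36 -0.65]
30 [ 0.6   -0.107  0.237] baselow 0.162 barlow 0.191 step 6.99 tooly [ 0.7   0.4  -0.59]
33 [ 0.609 -0.117  0.25 ] baselow 0.161 barlow 0.220 step 6.91 tooly [ 0.74  0.43 -0.53]
36 [ 0.617 -0.129  0.264] baselow 0.169 barlow 0.246 step 6.83 tooly [ 0.77  0.45 -0.45]
39 [ 0.623 -0.144  0.279] baselow 0.188 barlow 0.268 step 6.73 tooly [ 0.8   0.47 -0.37]
```

Run:
```python
from path import *
(qg,e),Rf=goal(30,.28,[-.85,.98,1.9,1.68,1.18,1.83]);np.save('qg.npy',qg)
o=prof(robot.get_obs()['q'],qg,48);rows(o,0,16)
```

```text
0 [ 0.532 -0.098  0.238] baselow 0.149 barlow 0.202 step 0.00 tooly [ 0.58 -0.19 -0.79]
3 [ 0.534 -0.096  0.228] baselow 0.149 barlow 0.181 step 6.10 tooly [ 0.57 -0.14 -0.81]
6 [ 0.537 -0.095  0.22 ] baselow 0.155 barlow 0.160 step 6.10 tooly [ 0.56 -0.09 -0.83]
9 [ 0.54  -0.093  0.214] baselow 0.165 barlow 0.140 step 6.10 tooly [ 0.55 -0.03 -0.83]
12 [ 0.545 -0.091  0.21 ] baselow 0.175 barlow 0.124 step 6.09 tooly [ 0.55  0.03 -0.83]
15 [ 0.55  -0.09   0.208] baselow 0.184 barlow 0.113 step 6.07 tooly [ 0.56  0.08 -0.83]
18 [ 0.556 -0.089  0.207] baselow 0.191 barlow 0.107 step 6.05 tooly [ 0.57  0.14 -0.81]
21 [ 0.562 -0.089  0.208] baselow 0.193 barlow 0.108 step 6.03 tooly [ 0.58  0.19 -0.79]
24 [ 0.57  -0.09   0.211] baselow 0.190 barlow 0.115 step 6.00 tooly [ 0.6   0.24 -0.76]
27 [ 0.577 -0.093  0.215] baselow 0.184 barlow 0.128 step 5.96 tooly [ 0.62  0.28 -0.73]
30 [ 0.585 -0.096  0.221] baselow 0.176 barlow 0.146 step 5.92 tooly [ 0.65  0.33 -0.69]
33 [ 0.593 -0.101  0.229] baselow 0.168 barlow 0.168 step 5.88 tooly [ 0.67  0.36 -0.64]
36 [ 0.6   -0.107  0.237] baselow 0.
[... 1524 characters left out ...]
46), np.float64(0.041)], [0, np.float64(0.0), np.float64(2.6), np.float64(1.3), np.float64(0.211), np.float64(1.15), np.float64(0.051)], [0, np.float64(0.1), np.float64(2.8), np.float64(1.3), np.float64(0.23), np.float64(1.254), np.float64(0.063)], [0, np.float64(0.2), np.float64(3.0), np.float64(1.4), np.float64(0.249), np.float64(1.357), np.float64(0.076)], [0, np.float64(0.3), np.float64(3.2), np.float64(1.4), np.float64(0.269), np.float64(1.461), np.float64(0.091)], [0, np.float64(0.5), np.float64(3.3), np.float64(1.4), np.float64(0.288), np.float64(1.564), np.float64(0.107)], [0, np.float64(0.6), np.float64(3.4), np.float64(1.4), np.float64(0.308), np.float64(1.666), np.float64(0.124)],
```

Call:
carry_out --pt "0 -0.1 0.3 0.2 0.019 0.105 0" --pt "0 -0.1 0.6 0.3 0.038 0.21 0" --pt "0 -0.2 0.9 0.5 0.057 0.315 0" --pt "0 -0.2 1.1 0.6 0.077 0.42 0.003" --pt "0 -0.2 1.4 0.7 0.096 0.52 0.006" --pt "0 -0.2 1.6 0.9 0.115 0.63 0.01" --pt "0 -0.2 1.8 1.0 0.134 0.73 0.017" --pt "0 -0.2 2.1 1.1 0.153 0.84 0.024" --pt "0 -0.1 2.3 1.2 0.172 0.94 0.032" --pt "0 -0.1 2.5 1.2 0.191 1.05 0.041" --pt "0 0 2.6 1.3 0.211 1.15 0.051" --pt "0 0.1 2.8 1.3 0.23 1.25 0.063" --pt "0 0.2 3.0 1.4 0.249 1.36 0.076" --pt "0 0.3 3.2 1.4 0.269 1.46 0.09" --pt "0 0.5 3.3 1.4 0.288 1.56 0.107" --pt "0 0.6 3.4 1.4 0.308 1.67 0.124"

```text
time: 7.65
position: [0.5517, -0.09, 0.2075]
tool_rot: [-0.44, 0.189, -0.507, 0.717]
ft_force: [0.1, -0.4, -2.1]
grip_width: 0.011
```

Run:
```python
from path import *
qg=np.load('qg.npy');o=robot.get_obs();print(o['q'],o['grip_width'],fk(o['q'],P)[0]-o['position'],qg)
o=prof(o['q'],qg,32)
for k in range(1,17):
    p,M=o[k];p0,M0=o[0];print((M0.T@(p-p0)*100).round(1),R.from_matrix(M0.T@M).as_rotvec().round(3))
```

```text
[-0.5636  0.4122  2.041   1.097   0.4458 -0.4387] 0.010989501723964765 [-0.      0.0001 -0.0001] [-0.8468  0.5925  1.9028  1.5082  1.1735  2.2653]
0 [ 0.552 -0.09   0.207] baselow 0.187 barlow 0.111 step 0.00 tooly [ 0.56  0.1  -0.82]
3 [ 0.558 -0.089  0.207] baselow 0.192 barlow 0.107 step 6.03 tooly [ 0.57  0.15 -0.81]
6 [ 0.565 -0.09   0.209] baselow 0.192 barlow 0.110 step 6.01 tooly [ 0.59  0.21 -0.78]
9 [ 0.572 -0.091  0.212] baselow 0.188 barlow 0.119 step 5.97 tooly [ 0.61  0.25 -0.75]
12 [ 0.579 -0.094  0.217] baselow 0.181 barlow 0.134 step 5.94 tooly [ 0.63  0.3  -0.72]
15 [ 0.587 -0.097  0.223] baselow 0.173 barlow 0.154 step 5.89 tooly [ 0.65  0.34 -0.68]
18 [ 0.595 -0.103  0.231] baselow 0.165 barlow 0.176 step 5.85 tooly [ 0.68  0.38 -0.63]
21 [ 0.603 -0.11   0.241] baselow 0.161 barlow 0.200 step 5.79 tooly [ 0.71  0.41 -0.58]
24 [ 0.61  -0.118  0.251] baselow 0.162 barlow 0.223 step 5.74 tooly [ 0.74  0.43 -0.52]
27 [ 0.616 -0.128  0.263] baselow 0.169 barlow 0.245 step 5.68 tooly [ 0.77  0.45 -0.46]
30 [ 0.622 -0.14   0.275] baselow 0.183 barlow 0.264 step 5.61 tooly [ 0.8   0.46 -0.39]
[0.1 0.1 0.1] [0.012 0.104 0.015]
[0.1 0.3 0.3] [0.023 0.207 0.03 ]
[0.2 0.4 0.5] [0.034 0.311 0.047]
[0.3 0.5 0.6] [0.043 0.414 0.064]
[0.4 0.5 0.8] [0.052 0.517 0.082]
[0.5 0.6 1. ] [0.06  0.62  0.102]
[0.7 0.7 1.2] [0.067 0.722 0.122]
[0.8 0.7 1.4] [0.073 0.825 0.142]
[1.  0.7 1.6] [0.078 0.926 0.164]
[1.2 0.8 1.9] [0.082 1.028 0.187]
[1.4 0.7 2.1] [0.085 1.129 0.211]
[1.6 0.7 2.3] [0.087 1.229 0.236]
[1.9 0.7 2.6] [0.087 1.329 0.262]
[2.1 0.7 2.8] [0.087 1.429 0.29 ]
[2.4 0.6 3.1] [0.085 1.528 0.318]
[2.7 0.5 3.3] [0.081 1.626 0.347]
```

The controller follows my kinematic model. Continuing.

Call:
carry_out --pt "0 0.1 0.1 0.1 0.012 0.104 0.015" --pt "0 0.1 0.3 0.3 0.023 0.207 0.03" --pt "0 0.2 0.4 0.5 0.034 0.311 0.047" --pt "0 0.3 0.5 0.6 0.043 0.414 0.064" --pt "0 0.4 0.5 0.8 0.052 0.517 0.082" --pt "0 0.5 0.6 1.0 0.06 0.62 0.102" --pt "0 0.7 0.7 1.2 0.067 0.722 0.122" --pt "0 0.8 0.7 1.4 0.073 0.825 0.142" --pt "0 1.0 0.7 1.6 0.078 0.926 0.164" --pt "0 1.2 0.8 1.9 0.082 1.028 0.187" --pt "0 1.4 0.7 2.1 0.085 1.129 0.211" --pt "0 1.6 0.7 2.3 0.087 1.229 0.236" --pt "0 1.9 0.7 2.6 0.087 1.329 0.262" --pt "0 2.1 0.7 2.8 0.087 1.429 0.29" --pt "0 2.4 0.6 3.1 0.085 1.528 0.318" --pt "0 2.7 0.5 3.3 0.081 1.626 0.347"

```text
time: 9.25
position: [0.589, -0.0988, 0.2259]
tool_rot: [0.124, 0.695, -0.555, 0.44]
ft_force: [-0.2, -0.0, -1.4]
grip_width: 0.0106
```

Run:
```python
from path import *
qg=np.load('qg.npy');o=robot.get_obs();print(o['q'],o['grip_width'])
o=prof(o['q'],qg,17)
for k in range(1,18):
    p,M=o[k];p0,M0=o[0];print((M0.T@(p-p0)*100).round(1),R.from_matrix(M0.T@M).as_rotvec().round(3))
```

```text
[-0.7053  0.5015  1.9718  1.2969  0.8101  0.9183] 0.010612216859189871
0 [ 0.589 -0.099  0.226] baselow 0.170 barlow 0.161 step 0.00 tooly [ 0.66  0.35 -0.66]
3 [ 0.596 -0.104  0.234] baselow 0.163 barlow 0.182 step 5.49 tooly [ 0.69  0.39 -0.62]
6 [ 0.604 -0.111  0.243] baselow 0.160 barlow 0.205 step 5.44 tooly [ 0.71  0.41 -0.56]
9 [ 0.61  -0.119  0.253] baselow 0.162 barlow 0.227 step 5.39 tooly [ 0.74  0.44 -0.51]
12 [ 0.616 -0.129  0.264] baselow 0.170 barlow 0.247 step 5.34 tooly [ 0.77  0.45 -0.45]
15 [ 0.622 -0.141  0.276] baselow 0.183 barlow 0.264 step 5.28 tooly [ 0.8   0.46 -0.39]
[-0.3 -0.1  0.3] [-0.007  0.094  0.02 ]
[-0.6 -0.1  0.5] [-0.015  0.188  0.039]
[-0.8 -0.2  0.8] [-0.024  0.281  0.058]
[-1.1 -0.3  1.1] [-0.035  0.374  0.077]
[-1.4 -0.5  1.5] [-0.047  0.467  0.095]
[-1.7 -0.6  1.8] [-0.061  0.559  0.113]
[-2.  -0.8  2.1] [-0.076  0.651  0.131]
[-2.3 -0.9  2.5] [-0.093  0.742  0.148]
[-2.6 -1.1  2.8] [-0.111  0.833  0.164]
[-2.9 -1.3  3.2] [-0.13   0.923  0.18 ]
[-3.2 -1.6  3.6] [-0.151  1.013  0.196]
[-3.5 -1.8  4. ] [-0.174  1.102  0.211]
[-3.8 -2.1  4.4] [-0.199  1.191  0.225]
[-4.  -2.3  4.8] [-0.225  1.279  0.238]
[-4.3 -2.6  5.3] [-0.252  1.366  0.25 ]
[-4.6 -3.   5.7] [-0.282  1.452  0.261]
[-4.9 -3.3  6.1] [-0.313  1.538  0.271]
```

Call:
carry_out --pt "0 -0.3 -0.1 0.3 -0.007 0.094 0.02" --pt "0 -0.6 -0.1 0.5 -0.015 0.188 0.039" --pt "0 -0.8 -0.2 0.8 -0.024 0.281 0.058" --pt "0 -1.1 -0.3 1.1 -0.035 0.374 0.077" --pt "0 -1.4 -0.5 1.5 -0.047 0.467 0.095" --pt "0 -1.7 -0.6 1.8 -0.061 0.559 0.113" --pt "0 -2.0 -0.8 2.1 -0.076 0.651 0.131" --pt "0 -2.3 -0.9 2.5 -0.093 0.742 0.148" --pt "0 -2.6 -1.1 2.8 -0.111 0.833 0.164" --pt "0 -2.9 -1.3 3.2 -0.13 0.923 0.18" --pt "0 -3.2 -1.6 3.6 -0.151 1.013 0.196" --pt "0 -3.5 -1.8 4.0 -0.174 1.102 0.211" --pt "0 -3.8 -2.1 4.4 -0.199 1.191 0.225" --pt "0 -4.0 -2.3 4.8 -0.225 1.279 0.238" --pt "0 -4.3 -2.6 5.3 -0.252 1.366 0.25" --pt "0 -4.6 -3.0 5.7 -0.282 1.452 0.261" --pt "0 -4.9 -3.3 6.1 -0.313 1.538 0.271" --pt "0 -4.9 -3.3 6.1 -0.313 1.538 0.271" --pt "0 -4.9 -3.3 6.1 -0.313 1.538 0.271"

```text
time: 11.15
position: [0.6248, -0.1483, 0.285]
tool_rot: [0.491, 0.853, -0.153, -0.085]
ft_force: [-0.1, 0.2, -2.3]
grip_width: 0.0106
```

Run:
```python
from path import *
o,im=shot('wrist','w5');print(o['q'],o['position'],o['grip_width'])
M=R.from_quat(o['tool_rot']).as_matrix();print(M,'zs assumed',M@zt)
o,im=shot('scene','s5');crop(im,190,90,350,250,3.7,'cs5')
o,im=shot('top','t5');crop(im,280,100,400,220,4.5,'ct5')
```

```text
[-0.8452  0.5906  1.9023  1.5068  1.1734  2.262 ] [ 0.6248 -0.1483  0.285 ] 0.010629465066439608
[[-0.5033  0.8124 -0.2946]
 [ 0.8641  0.4709 -0.1778]
 [-0.0057 -0.344  -0.9389]] zs assumed [-0.0025  0.0052  1.    ]
```

View pics/w5.png

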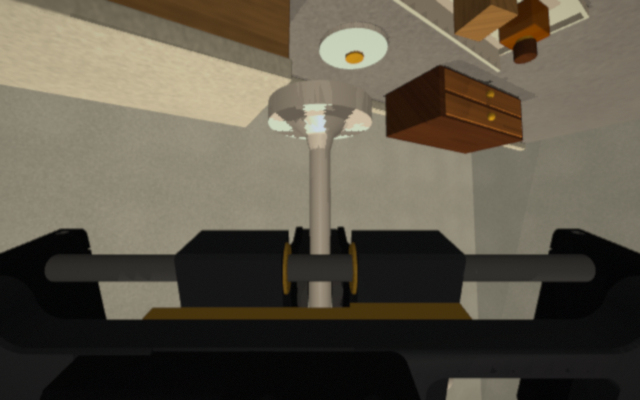

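View pics/cs5.png

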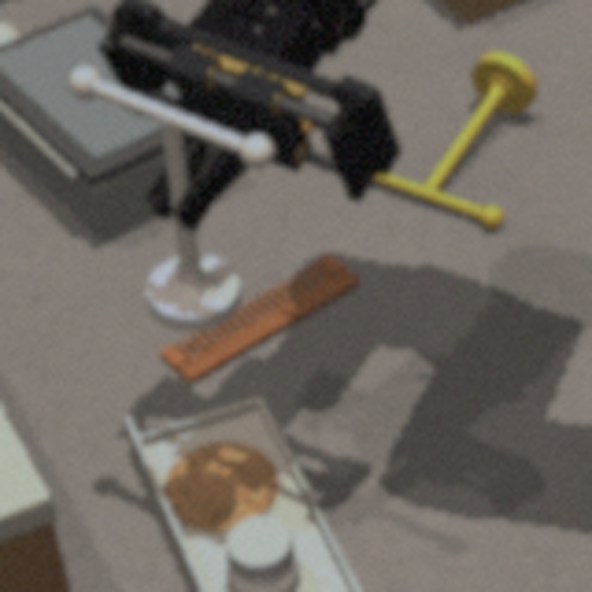

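View pics/ct5.png

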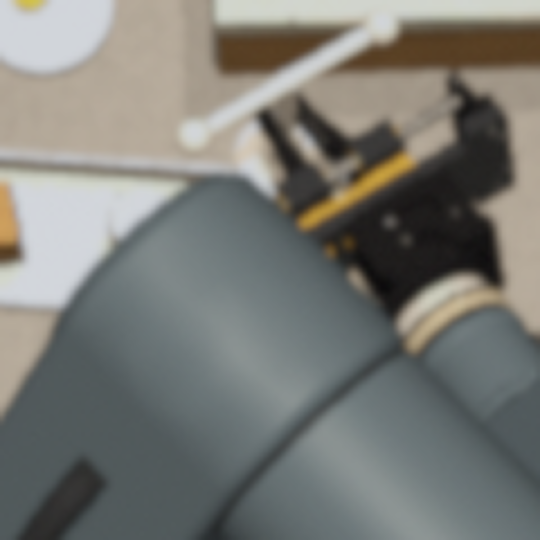

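Run:
```python
from path import *
S=lambda x,y:((x+.5)/3.7-.5+190,(y+.5)/3.7-.5+90)
T=lambda x,y:((x+.5)/4.5-.5+280,(y+.5)/4.5-.5+100)
a,e1=tri(ray('scene',*S(84,77)),ray('top',*T(383,29)));b,e2=tri(ray('scene',*S(258,146)),ray('top',*T(194,134)))
print(a,b,e1,e2,np.linalg.norm(a-b))
o=robot.get_obs();M=R.from_quat(o['tool_rot']).as_matrix();g=o['position']+.012*M[:,1]
m=(a+b)/2;v=m-g;print('bar mid',m,'grasp',g,'expected 66mm up:',v)
# underside centre estimate in scene, pixel of base bottom ellipse
print('base from scene @g.z-.084:',onz('scene',*S(192,293),g[2]-.084))
h=np.array([np.cos(np.radians(30)),.5,0]);t=np.radians(20.1)
Rf=frame([-h[1],h[0],0],h*np.cos(t)-np.array([0,0,np.sin(t)]))
for z in (.20,.12,.10,.094,.089): rel(np.array([.6345,-.1435,z])-.012*Rf[:,1],Rf,z)
```

```text
[ 0.6652 -0.1968  0.347 ] [ 0.6039 -0.0878  0.3484] 0.0019883283201855505 0.0013091952771078657 0.12513213492198214
bar mid [ 0.6346 -0.1423  0.3477] grasp [ 0.635  -0.1426  0.2815] expected 66mm up: [-0.0004  0.0002  0.0662]
base from scene @g.z-.084: [ 0.6353 -0.1457  0.1975]
0.2 cm [-0.01  2.71  7.69] rv [0.0012 0.0071 0.0008] deg 0.4
0.12 cm [ 0.05  5.45 15.2 ] rv [0.0012 0.0071 0.0008] deg 0.4
0.1 cm [ 0.06  6.14 17.08] rv [0.0012 0.0071 0.0008] deg 0.4
0.094 cm [ 0.06  6.34 17.65] rv [0.0012 0.0071 0.0008] deg 0.4
0.089 cm [ 0.07  6.51 18.12] rv [0.0012 0.0071 0.0008] deg 0.4
```

Call:
carry_out --pt "0 0 0.4 1 0.001 0.007 0.001" --pt "0 0 1.1 3 0.001 0.007 0.001" --pt "0 0 1.8 5 0.001 0.007 0.001" --pt "0 0 2.5 7 0.001 0.007 0.001" --pt "0 0 3.2 9 0.001 0.007 0.001" --pt "0 0 3.9 11 0.001 0.007 0.001" --pt "0 0 4.6 13 0.001 0.007 0.001" --pt "0 0.1 5.3 14.8 0.001 0.007 0.001" --pt "0 0.1 5.8 16.2 0.001 0.007 0.001" --pt "0 0.1 6.1 17.1 0.001 0.007 0.001" --pt "0 0.1 6.1 17.1 0.001 0.007 0.001" --pt "0 0.1 6.1 17.1 0.001 0.007 0.001"

```text
time: 12.5
position: [0.6248, -0.1493, 0.1045]
tool_rot: [0.493, 0.853, -0.15, -0.087]
ft_force: [0.0, -0.4, -1.8]
grip_width: 0.0106
```

Run:
```python
from path import *
o,im=shot('scene','s6');crop(im,190,130,350,290,3.7,'cs6')
M=R.from_quat(o['tool_rot']).as_matrix();print(o['position']+.012*M[:,1],M@zt,o['ft_force'],o['time'])
h=np.array([np.cos(np.radians(30)),.5,0]);t=np.radians(20.1)
Rf=frame([-h[1],h[0],0],h*np.cos(t)-np.array([0,0,np.sin(t)]))
for z in (.091,.088): rel(np.array([.6345,-.1435,z])-.012*Rf[:,1],Rf,z)
```

```text
[ 0.6346 -0.1437  0.1004] [-0.0019 -0.0006  1.    ] [ 0.0284 -0.4168 -1.8205] 12.5
0.091 cm [0.03 0.33 0.92] rv [ 0.0022  0.0006 -0.0016] deg 0.2
0.088 cm [0.03 0.44 1.2 ] rv [ 0.0022  0.0006 -0.0016] deg 0.2
```

View pics/cs6.png

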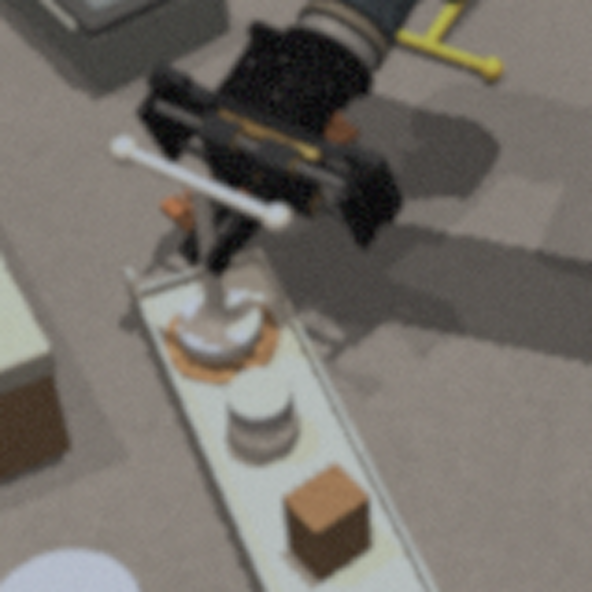

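Call:
carry_out --pt "0 0 0.1 0.3 0.002 0 -0.002" --pt "0 0 0.2 0.6 0.002 0 -0.002" --pt "0 0 0.3 0.8 0.002 0 -0.002" --pt "0 0 0.33 0.92 0.002 0 -0.002" --pt "0 0 0.33 0.92 0.002 0 -0.002" --pt "0 0 0.33 0.92 0.002 0 -0.002" --force 25

```text
time: 13.15
position: [0.6249, -0.1495, 0.0952]
tool_rot: [0.492, 0.853, -0.151, -0.087]
ft_force: [-1.3, -0.4, 1.4]
grip_width: 0.0111
```

Run:
```python
from path import *
o=robot.get_obs()
M=R.from_quat(o['tool_rot']).as_matrix();print(o['position']+.012*M[:,1],M@zt,o['ft_force'],o['time'])
```

```text
[ 0.6346 -0.1439  0.0911] [-0.0009 -0.0002  1.    ] [-1.3141 -0.4356  1.3682] 13.15
```

Call:
carry_out --pt "0 0 0.02 0.05 0 0 0" --pt "0 0 0.03 0.1 0 0 0" --pt "0 0 0.03 0.1 0 0 0"

```text
time: 13.45
position: [0.625, -0.1495, 0.0952]
tool_rot: [0.492, 0.853, -0.15, -0.086]
ft_force: [-2.2, -1.0, 6.4]
grip_width: 0.0112
```

Call:
carry_out --pt "0 0 0.02 0.05 0 0 0" --pt "0 0 0.03 0.1 0 0 0" --pt "0 0 0.03 0.1 0 0 0"

```text
time: 13.75
position: [0.6251, -0.1495, 0.0951]
tool_rot: [0.492, 0.853, -0.149, -0.085]
ft_force: [-2.8, -1.2, 8.4]
grip_width: 0.0113
```

Call:
carry_out --pt "0 0 -0.03 -0.1 0 0 0" --pt "0 0 -0.03 -0.1 0 0 0" --pt "0.3 0 -0.03 -0.1 0 0 0" --pt "0.3 0 -0.03 -0.1 0 0 0" --pt "0.4 0 -0.03 -0.1 0 0 0" --pt "0.5 0 -0.03 -0.1 0 0 0" --pt "0.6 0 -0.03 -0.1 0 0 0" --pt "0.6 0 -0.03 -0.1 0 0 0"

```text
time: 14.55
position: [0.6247, -0.1494, 0.0935]
tool_rot: [0.492, 0.853, -0.151, -0.087]
ft_force: [0.4, 0.6, -0.1]
grip_width: 0.0483
```

Run:
```python
from path import *
o,im=shot('scene','s7');crop(im,190,130,350,290,3.7,'cs7')
shot('wrist','w7')
M=R.from_quat(o['tool_rot']).as_matrix();print(o['position']+.012*M[:,1],M@zt,o['ft_force'],o['time'],o['grip_width'])
```

```text
[ 0.6344 -0.1438  0.0893] [0.0006 0.0001 1.    ] [ 0.4088  0.6255 -0.0771] 14.55 0.0483382209773392
```

View pics/cs7.png

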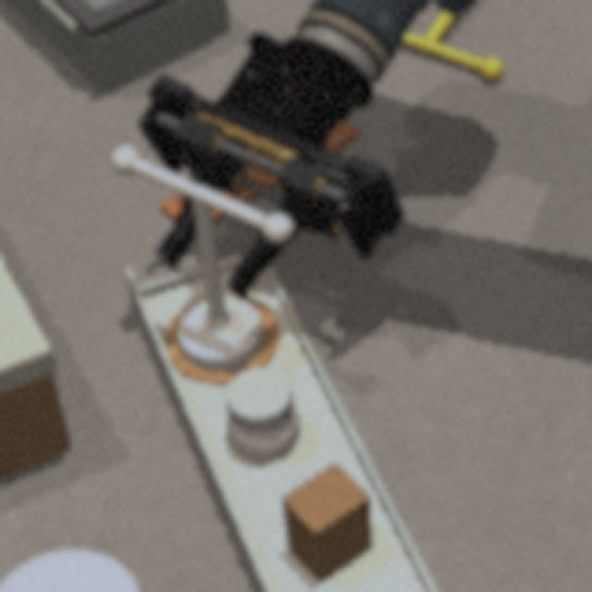

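View pics/w7.png

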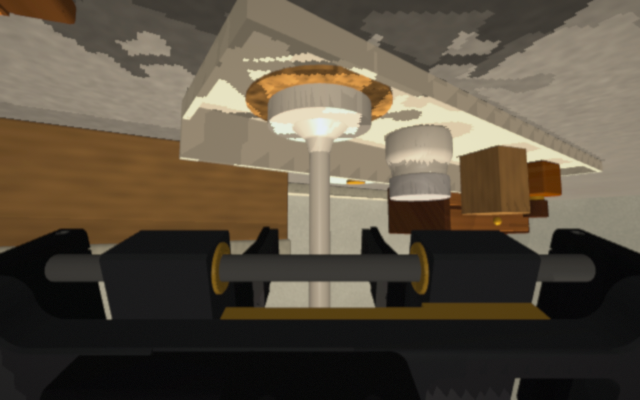

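Call:
carry_out --pt "0.7 0 -0.5 0 0 0 0" --pt "0.7 0 -2 0 0 0 0" --pt "0.7 0 -4 0 0 0 0" --pt "0.7 0 -7 0 0 0 0" --pt "0.7 0 -10 0 0 0 0" --pt "0.7 0 -13 0 0 0 0" --pt "0.7 0 -15 -2 0 0 0" --pt "0.7 0 -16 -5 0 0 0" --pt "0.7 0 -16 -9 0 0 0"

```text
time: 15.55
position: [0.5198, -0.2114, 0.2337]
tool_rot: [0.494, 0.852, -0.151, -0.089]
ft_force: [0.6, -0.2, -0.4]
grip_width: 0.0608
```

Run:
```python
from path import *
o,im=shot('scene','s8');crop(im,190,130,350,290,3.7,'cs8')
q0=o['q'];print(q0,o['position'],o['time'],o['ft_force'])
a=np.radians(35);Rd=frame([np.cos(a),np.sin(a),0],[0,0,-1]);np.save('Rd.npy',Rd)
# camera sits on tool +z ; put claw in view: shift tool so claw is ahead
print('tool z world',Rd[:,2])
for pt in ([.5,.24,.22],[.5,.24,.20]):
  q,e=ik(np.array(pt)+.0*Rd[:,2],Rd,[.24,.5,1.6,0,1,-.4],P);print(q,e)
np.save('qc.npy',q)
out=prof(q0,q,24)
M=out[0][1]
```

```text
[-1.1151  0.6765  2.0158  1.3565  1.2825  2.0428] [ 0.5198 -0.2114  0.2337] 15.55 [ 0.6343 -0.1569 -0.3762]
tool z world [-0.5736  0.8192  0.    ]
[ 0.246   0.468   1.6399 -0.      1.0337 -0.3648] 5.551115123125783e-16
[ 0.246   0.4952  1.6591 -0.      0.9873 -0.3648] 5.35682609381638e-14
0 [ 0.52  -0.211  0.234] baselow 0.145 barlow 0.223 step 0.00 tooly [ 0.81  0.47 -0.34]
3 [ 0.53  -0.122  0.217] baselow 0.122 barlow 0.201 step 10.69 tooly [ 0.62  0.64 -0.45]
6 [ 0.525 -0.046  0.2  ] baselow 0.110 barlow 0.172 step 10.87 tooly [ 0.4   0.72 -0.57]
9 [0.513 0.016 0.186] baselow 0.106 barlow 0.142 step 11.02 tooly [ 0.19  0.71 -0.68]
12 [0.5   0.066 0.175] baselow 0.109 barlow 0.115 step 11.16 tooly [ 0.01  0.62 -0.78]
15 [0.492 0.108 0.169] baselow 0.113 barlow 0.099 step 11.26 tooly [-0.11  0.48 -0.87]
18 [0.49  0.147 0.171] baselow 0.118 barlow 0.097 step 11.32 tooly [-0.15  0.31 -0.94]
21 [0.494 0.189 0.181] baselow 0.122 barlow 0.111 step 11.33 tooly [-0.11  0.14 -0.98]
24 [0.5  0.24 0.2 ] baselow 0.131 barlow 0.139 step 11.30 tooly [-0. -0. -1.]
```

View pics/cs8.png

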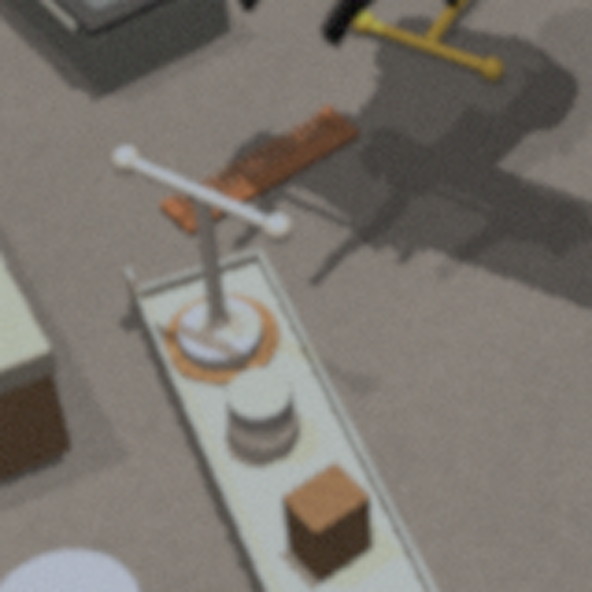

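Run:
```python
from path import *
o=robot.get_obs();M0=R.from_quat(o['tool_rot']).as_matrix();p0=o['position']
p1=p0+[-.1,.02,.10];q1,e=ik(p1,M0,o['q'],P);print(q1,e,(M0.T@(p1-p0)*100).round(1))
Rd=np.load('Rd.npy');q2,e=ik(np.array([.47,.20,.24]),Rd,[.24,.5,1.6,0,1,-.4],P);print(q2,e)
N=42;out=prof(q1,q2,N)
for i in (0,14,28):
  print('--')
  for k in range(i+1,min(i+15,N+1)):
    (pa,Ma),(pb,Mb)=out[i],out[k];print((Ma.T@(pb-pa)*100).round(1).tolist(),R.from_matrix(Ma.T@Mb).as_rotvec().round(3).tolist())
```

```text
[-1.3303  0.3841  2.1311  1.1456  1.449   2.1685] 5.551115123125783e-16 [  6.7 -10.6  -6.9]
[ 0.1833  0.3848  1.724  -0.      1.0328 -0.4276] 5.4184434716830765e-12
0 [ 0.422 -0.189  0.34 ] baselow 0.252 barlow 0.330 step 0.00 tooly [ 0.82  0.47 -0.34]
3 [ 0.43  -0.15   0.324] baselow 0.230 barlow 0.311 step 5.91 tooly [ 0.71  0.57 -0.41]
6 [ 0.435 -0.113  0.308] baselow 0.213 barlow 0.290 step 6.01 tooly [ 0.6   0.64 -0.49]
9 [ 0.436 -0.079  0.292] baselow 0.200 barlow 0.268 step 6.10 tooly [ 0.47  0.68 -0.56]
12 [ 0.435 -0.049  0.278] baselow 0.190 barlow 0.246 step 6.19 tooly [ 0.35  0.7  -0.62]
15 [ 0.433 -0.022  0.266] baselow 0.184 barlow 0.224 step 6.27 tooly [ 0.23  0.69 -0.69]
18 [0.432 0.003 0.254] baselow 0.180 barlow 0.204 step 6.34 tooly [ 0.12  0.65 -0.75]
21 [0.431 0.025 0.245] baselow 0.178 barlow 0.186 step 6.41 tooly [ 0.03  0.59 -0.81]
24 [0.432 0.046 0.237] baselow 0.176 barlow 0.172 step 6.47 tooly [-0.05  0.52 -0.85]
27 [0.435 0.066 0.232] baselow 0.175 barlow 0.162 step 6.52 tooly [-0.1   0.43 -0.9 ]
30 [0.44  0.088 0.228] baselow 0.174 barlow 0.156 step 6.56 t
[... 1400 characters left out ...]
.3] [-0.281, -1.234, -0.429]
[-0.7, 9.3, -4.6] [-0.315, -1.339, -0.456]
[-0.9, 9.9, -4.9] [-0.352, -1.444, -0.482]
--
[-0.4, 0.4, 0.5] [-0.028, -0.109, -0.021]
[-0.8, 0.7, 1.0] [-0.056, -0.218, -0.042]
[-1.2, 1.0, 1.6] [-0.084, -0.327, -0.06]
[-1.6, 1.3, 2.2] [-0.113, -0.437, -0.078]
[-2.1, 1.6, 2.8] [-0.142, -0.547, -0.095]
[-2.6, 1.9, 3.5] [-0.171, -0.658, -0.11]
[-3.1, 2.2, 4.2] [-0.201, -0.768, -0.125]
[-3.6, 2.4, 4.9] [-0.232, -0.879, -0.138]
[-4.2, 2.7, 5.7] [-0.263, -0.99, -0.151]
[-4.9, 2.9, 6.5] [-0.294, -1.1, -0.162]
[-5.5, 3.2, 7.3] [-0.326, -1.211, -0.173]
[-6.3, 3.4, 8.1] [-0.359, -1.322, -0.183]
[-7.0, 3.6, 8.9] [-0.392, -1.432, -0.193]
[-7.9, 3.8, 9.8] [-0.427, -1.543, -0.202]
```

Call:
carry_out --pt "0.8 1.7 -2.7 -1.8 0 0 0" --pt "0.8 3.5 -5.5 -3.6 0 0 0" --pt "0.8 5.2 -8.2 -5.4 0 0 0" --pt "0.8 6.7 -10.6 -6.9 0 0 0" --pt "0.8 6.7 -10.6 -6.9 0 0 0"

```text
time: 16.1
position: [0.4205, -0.1887, 0.3362]
tool_rot: [0.493, 0.852, -0.152, -0.086]
ft_force: [-0.0, 0.0, 0.4]
grip_width: 0.0696
```

Call:
carry_out --pt "1 1.0 1.1 0.2 0.024 -0.087 -0.048" --pt "1 2.0 2.1 0.4 0.046 -0.174 -0.097" --pt "1 3.0 3.1 0.6 0.064 -0.262 -0.147" --pt "1 4.0 4.0 0.9 0.079 -0.352 -0.198" --pt "1 5.0 4.9 1.1 0.091 -0.441 -0.25" --pt "1 6.0 5.7 1.4 0.1 -0.532 -0.302" --pt "1 7.0 6.5 1.6 0.106 -0.623 -0.355" --pt "1 8.0 7.2 1.9 0.109 -0.714 -0.409" --pt "1 8.9 7.9 2.2 0.109 -0.806 -0.463" --pt "1 9.8 8.6 2.4 0.105 -0.898 -0.517" --pt "1 10.7 9.2 2.7 0.099 -0.99 -0.572" --pt "1 11.6 9.8 3.0 0.089 -1.083 -0.628" --pt "1 12.4 10.3 3.3 0.075 -1.175 -0.683" --pt "1 13.2 10.8 3.5 0.059 -1.267 -0.739"

```text
time: 17.5
position: [0.4335, -0.0298, 0.2634]
tool_rot: [-0.014, 0.845, -0.39, 0.365]
ft_force: [-0.1, 0.6, 0.3]
grip_width: 0.087
```

Call:
carry_out --pt "1 0 0.9 -0.4 -0.013 -0.1 -0.043" --pt "1 0.1 1.7 -0.8 -0.028 -0.2 -0.084" --pt "1 0.1 2.5 -1.2 -0.046 -0.302 -0.125" --pt "1 0.1 3.3 -1.6 -0.065 -0.403 -0.164" --pt "1 0.1 4.0 -2.0 -0.085 -0.506 -0.201" --pt "1 0.1 4.7 -2.4 -0.108 -0.609 -0.237" --pt "1 0 5.4 -2.7 -0.133 -0.712 -0.272" --pt "1 0 6.1 -3.0 -0.159 -0.816 -0.306" --pt "1 -0.1 6.7 -3.4 -0.187 -0.92 -0.339" --pt "1 -0.2 7.4 -3.7 -0.216 -1.024 -0.37" --pt "1 -0.3 8.0 -4.0 -0.248 -1.129 -0.4" --pt "1 -0.5 8.7 -4.3 -0.281 -1.234 -0.429" --pt "1 -0.7 9.3 -4.6 -0.315 -1.339 -0.456" --pt "1 -0.9 9.9 -4.9 -0.352 -1.444 -0.482"

```text
time: 18.9
position: [0.4356, 0.0737, 0.2238]
tool_rot: [-0.505, 0.421, -0.213, 0.723]
ft_force: [0.7, -0.4, 0.4]
grip_width: 0.0871
```

Run:
```python
from path import *
o=robot.get_obs();print(o['q'],o['position'])
rel([.47,.20,.24],np.load('Rd.npy'))
```

```text
[-0.3198  0.3979  1.8636  0.3815  1.164   0.431 ] [0.4356 0.0737 0.2238]
 cm [-7.98  3.17 10.01] rv [-0.4268 -1.5381 -0.2113] deg 92.3
```

Call:
carry_out --pt "1 -0.4 0.4 0.5 -0.028 -0.109 -0.021" --pt "1 -0.8 0.7 1.0 -0.056 -0.218 -0.042" --pt "1 -1.2 1.0 1.6 -0.084 -0.327 -0.06" --pt "1 -1.6 1.3 2.2 -0.113 -0.437 -0.078" --pt "1 -2.1 1.6 2.8 -0.142 -0.547 -0.095" --pt "1 -2.6 1.9 3.5 -0.171 -0.658 -0.11" --pt "1 -3.1 2.2 4.2 -0.201 -0.768 -0.125" --pt "1 -3.6 2.4 4.9 -0.232 -0.879 -0.138" --pt "1 -4.2 2.7 5.7 -0.263 -0.99 -0.151" --pt "1 -4.9 2.9 6.5 -0.294 -1.1 -0.162" --pt "1 -5.5 3.0 7.3 -0.326 -1.211 -0.173" --pt "1 -6.3 3.1 8.1 -0.359 -1.322 -0.183" --pt "1 -7.0 3.2 8.9 -0.392 -1.432 -0.193" --pt "1 -8.0 3.2 10 -0.427 -1.54 -0.21" --pt "1 -8.0 3.2 10 -0.427 -1.54 -0.21"

```text
time: 20.4
position: [0.4703, 0.2012, 0.2403]
tool_rot: [-0.674, -0.212, 0.213, 0.675]
ft_force: [-0.7, -0.2, -0.1]
grip_width: 0.0871
```

Run:
```python
from path import *
o,im=shot('wrist','w9');print(o['q'],o['position'])
o,im=shot('scene','s9');crop(im,320,260,420,340,6,'cs9');crop(im,190,130,350,290,3.7,'cs9b')
```

```text
[ 0.1849  0.3857  1.7216  0.0016  1.0353 -0.427 ] [0.4703 0.2012 0.2403]
```

View pics/w9.png

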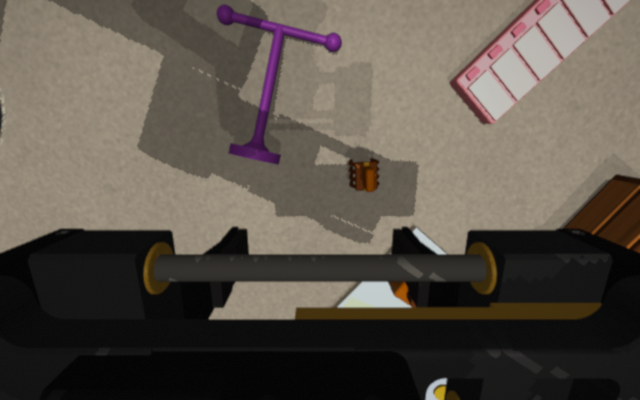

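View pics/cs9.png

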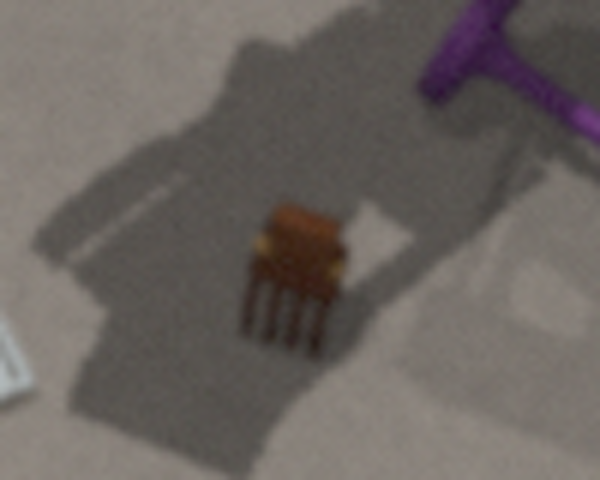

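Run:
```python
from path import *
im=cv2.imread('pics/w9.png');crop(im,330,140,400,210,8,'cw9')
```

```text
(no output)
```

View pics/cw9.png

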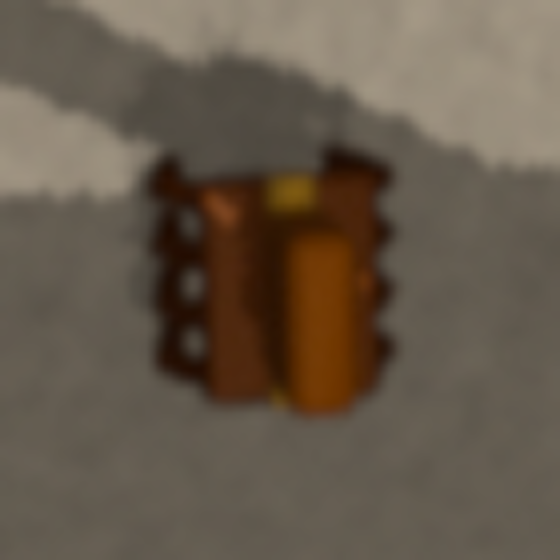

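Run:
```python
from path import *
o=robot.get_obs();W=lambda x,y:((x+.5)/8-.5+330,(y+.5)/8-.5+140)
c=[onz('wrist',*W(*p),.072,o) for p in ((288,235),(350,232),(355,408),(292,412))]
for x in c:print(x)
far=(c[0]+c[1])/2;near=(c[2]+c[3])/2;ctr=np.mean(c,0);v=far-near
print('len26',np.linalg.norm(v),'wid10',np.linalg.norm(c[0]-c[1]),np.linalg.norm(c[2]-c[3]),'axis deg',np.degrees(np.arctan2(v[1],v[0])),ctr)
M=R.from_quat(o['tool_rot']).as_matrix();print('toolz deg',np.degrees(np.arctan2(M[1,2],M[0,2])))
# spine plate left edge check at z=.044
e=[onz('wrist',*W(*p),.044,o) for p in ((205,195),(210,400),(382,180))];print('plate',e, np.linalg.norm(e[0]-e[1]),np.linalg.norm(e[0]-e[2]))
a=np.degrees(np.arctan2(v[1],v[0]))-90
Rg=frame([np.cos(np.radians(a)),np.sin(np.radians(a)),0],[0,0,-1]);np.save('Rg.npy',Rg)
# fingertip height .048 -> TCP z=.073
for z in (.125,.074):rel([ctr[0],ctr[1],z],Rg,z)
```

```text
[0.4944 0.2459 0.072 ]
[0.5009 0.2509 0.072 ]
[0.5161 0.2323 0.072 ]
[0.5094 0.2269 0.072 ]
len26 0.024139444682430535 wid10 0.008230552583430344 0.008533564157813112 axis deg 128.74750840058732 [0.5052 0.239  0.072 ]
toolz deg 124.7906143113524
plate [array([0.4871, 0.2427, 0.044 ]), array([0.5058, 0.2187, 0.044 ]), array([0.5068, 0.259 , 0.044 ])] 0.03041725472572737 0.025546918560982224
0.125 cm [ 5.16 11.48  1.2 ] rv [-0.0023 -0.0691 -0.0023] deg 4.0
0.074 cm [ 5.17 16.58  1.18] rv [-0.0023 -0.0691 -0.0023] deg 4.0
```

Call:
carry_out --pt "0.6 2 3 0.4 0 -0.035 0" --pt "0.5 4 7 0.8 -0.002 -0.069 -0.002" --pt "0.5 5.2 11 1.2 -0.002 -0.069 -0.002" --pt "0.5 5.2 13 1.2 -0.002 -0.069 -0.002" --pt "0.5 5.2 15 1.2 -0.002 -0.069 -0.002" --pt "0.5 5.2 16.2 1.2 -0.002 -0.069 -0.002" --pt "0.5 5.2 16.6 1.2 -0.002 -0.069 -0.002" --pt "0.5 5.2 16.6 1.2 -0.002 -0.069 -0.002"

```text
time: 21.3
position: [0.5061, 0.2388, 0.0743]
tool_rot: [0.667, 0.235, -0.234, -0.667]
ft_force: [0.0, 0.2, 0.3]
grip_width: 0.0442
```

Run:
```python
from path import *
o,im=shot('wrist','w10');print(o['position'],o['ft_force'],o['grip_width'],o['time'])
o,im=shot('scene','s10');crop(im,320,230,440,330,5,'cs10')
```

```text
[0.5061 0.2388 0.0743] [0.0358 0.1719 0.3465] 0.04419089245438434 21.3
```

View pics/w10.png

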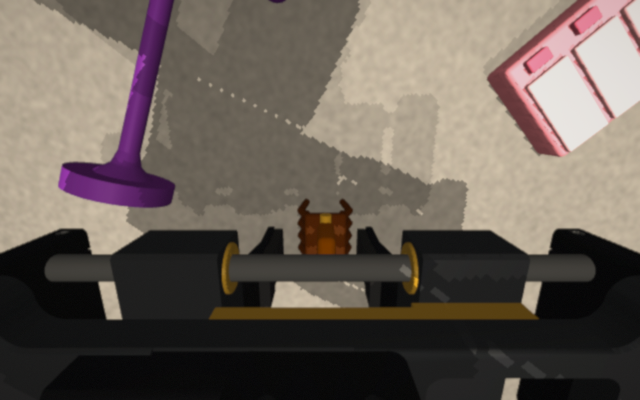

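View pics/cs10.png

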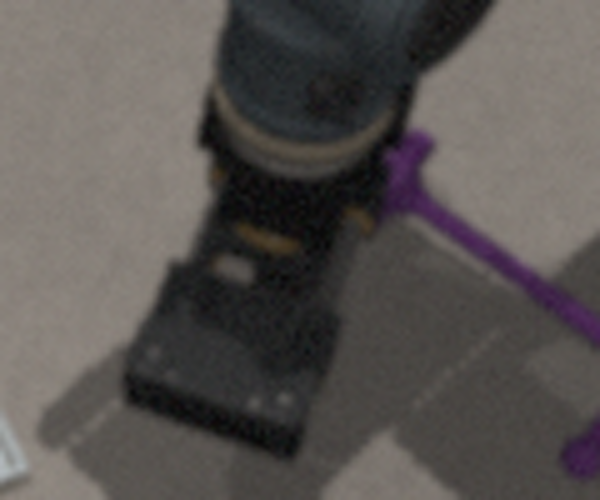

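Claw is centred between the jaws at (326,225), with the teeth symmetric. Closing on the fin.

Call:
carry_out --pt "0 0 0 0 0 0 0" --pt "0 0 0 0 0 0 0" --pt "0 0 0 0 0 0 0" --pt "0 0 0 0 0 0 0" --pt "0 0 0 0 0 0 0" --pt "0 0 0 0 0 0 0" --pt "0 0 0 0 0 0 0" --force 15

```text
time: 22.1
position: [0.5061, 0.2393, 0.0746]
tool_rot: [0.667, 0.235, -0.234, -0.667]
ft_force: [-1.0, 0.6, -0.7]
grip_width: 0.0094
```

Call:
carry_out --pt "0 0 -2 0 0 0 0" --pt "0 0 -6 0 0 0 0" --pt "0 0 -10 0 0 0 0" --pt "0 0 -14 0 0 0 0" --pt "0 0 -18 0 0 0 0" --pt "0 0 -21 0 0 0 0" --pt "0 0 -21 0 0 0 0"

```text
time: 22.8
position: [0.5083, 0.2401, 0.2896]
tool_rot: [0.667, 0.239, -0.231, -0.666]
ft_force: [0.4, -0.2, -1.4]
grip_width: 0.0101
```

Run:
```python
from path import *
o,im=shot('wrist','w11');print(o['position'],o['q'],o['ft_force'],o['grip_width'],o['time'])
o,im=shot('top','t11');crop(im,280,90,400,210,5,'ct11')
o,im=shot('scene','s11');crop(im,190,130,350,290,3.7,'cs11')
```

```text
[0.5083 0.2401 0.2896] [ 0.2426  0.3903  1.5503 -0.0002  1.1888 -0.4345] [ 0.3984 -0.2035 -1.3907] 0.010092563942020455 22.8
```

View pics/w11.png

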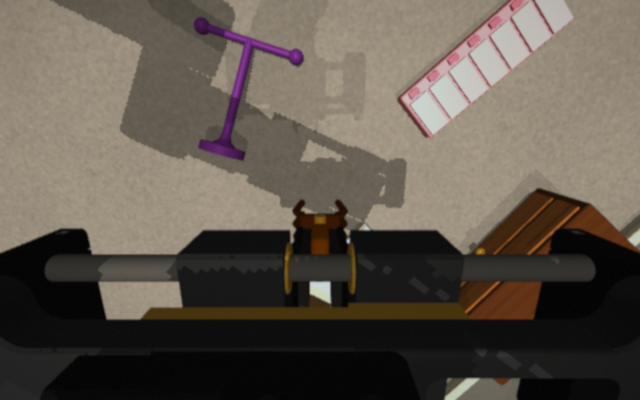

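View pics/ct11.png

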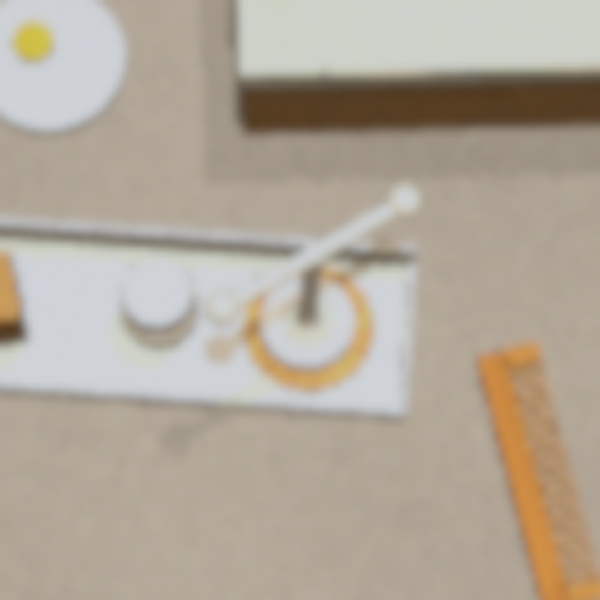

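View pics/cs11.png

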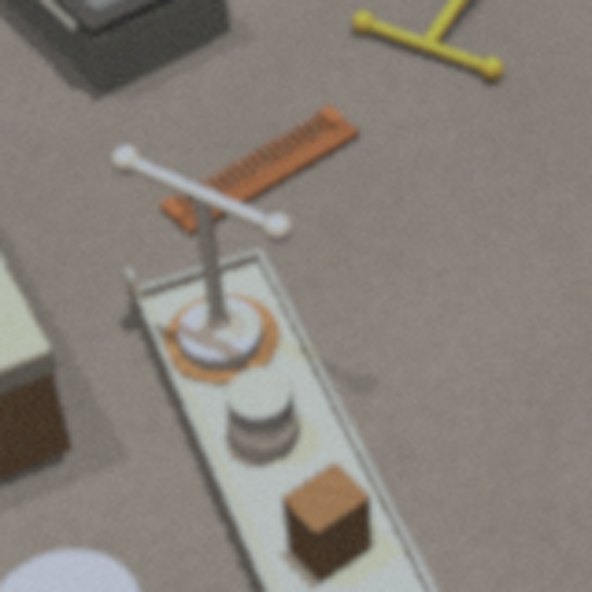

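Run:
```python
from path import *
T=lambda x,y:((x+.5)/5-.5+280,(y+.5)/5-.5+90)
S=lambda x,y:((x+.5)/3.7-.5+190,(y+.5)/3.7-.5+130)
ta,tb,sa,sb=T(404,198),T(221,306),S(125,156),S(278,224)
a,e1=tri(ray('scene',*sa),ray('top',*ta));b,e2=tri(ray('scene',*sb),ray('top',*tb));print(a,b,e1,e2)
for n,u,v in (('top',ta,tb),('scene',sa,sb)):
    A,B=onz(n,*u,.155),onz(n,*v,.155);d=A-B;print(n,A,B,'mid',(A+B)/2,'len',np.linalg.norm(d),'ang',np.degrees(np.arctan2(d[1],d[0])))
o=robot.get_obs();M=R.from_quat(o['tool_rot']).as_matrix()
print('claw axis',np.degrees(np.arctan2(M[1,2],M[0,2])))
```

```text
[ 0.6664 -0.1966  0.1592] [ 0.6039 -0.0888  0.1592] 0.000553993155766303 0.00024987257714545897
top [ 0.668 -0.197  0.155] [ 0.6053 -0.0889  0.155 ] mid [ 0.6367 -0.143   0.155 ] len 0.12504857583037335 ang -59.86429550244427
scene [ 0.665  -0.2006  0.155 ] [ 0.6023 -0.0925  0.155 ] mid [ 0.6336 -0.1466  0.155 ] len 0.12497389554893695 ang -59.906103287474956
claw axis 128.78694195958988
```

Run:
```python
from path import *
a=np.radians(30);Rh=frame([np.cos(a),np.sin(a),0],[0,0,-1]);np.save('Rh.npy',Rh)
rel([.6208,-.119,.29],Rh);rel([.6208,-.119,.256],Rh)
print(ik(np.array([.6208,-.119,.256]),Rh,robot.get_obs()['q'],P))
```

```text
cm [-13.4   -0.61 -35.17] rv [ 0.0002  0.1534 -0.0005] deg 8.8
 cm [-13.4    2.79 -35.17] rv [ 0.0002  0.1534 -0.0005] deg 8.8
(array([-0.3659,  0.5284,  1.4046,  0.    ,  1.2085, -0.8895]), np.float64(5.551115123125783e-16))
```

Call:
carry_out --pt "0 -0.8 -0.2 -2 0 0.01 0" --pt "0 -2 -0.6 -5 0 0.02 0" --pt "0 -3.4 -0.6 -9 0 0.04 0" --pt "0 -5 -0.6 -13 0 0.06 0" --pt "0 -6.5 -0.6 -17 0 0.08 0" --pt "0 -8 -0.6 -21 0 0.1 0" --pt "0 -9.6 -0.6 -25 0 0.12 0" --pt "0 -11 -0.6 -29 0 0.13 0" --pt "0 -12.2 -0.6 -32 0 0.14 0" --pt "0 -13 -0.6 -34 0 0.153 0" --pt "0 -13.4 -0.6 -35.2 0 0.153 0" --pt "0 -13.4 1.5 -35.2 0 0.153 0" --pt "0 -13.4 2.8 -35.2 0 0.153 0" --pt "0 -13.4 2.8 -35.2 0 0.153 0" --pt "0 -13.4 2.8 -35.2 0 0.153 0"

```text
time: 24.45
position: [0.6216, -0.1178, 0.2564]
tool_rot: [-0.683, -0.184, 0.183, 0.683]
ft_force: [-0.7, 0.2, -0.0]
grip_width: 0.0098
```

Run:
```python
from path import *
o,im=shot('wrist','w12');print(o['position'],o['grip_width'],o['time'],o['ft_force']);rel([.6208,-.119,.256],np.load('Rh.npy'))
crop(im,220,120,420,270,4,'cw12')
o,im=shot('scene','s12');crop(im,190,100,350,260,3.7,'cs12')
```

```text
[ 0.6216 -0.1178  0.2564] 0.009823089635831556 24.45 [-0.7393  0.2351 -0.0149]
 cm [-0.16  0.12 -0.01] rv [0.0008 0.0016 0.0017] deg 0.1
```

View pics/cw12.png

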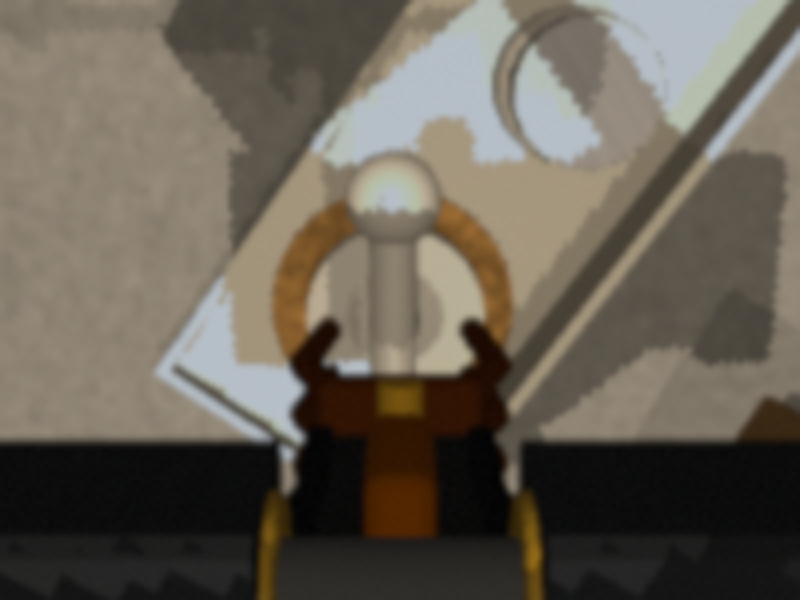

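View pics/cs12.png

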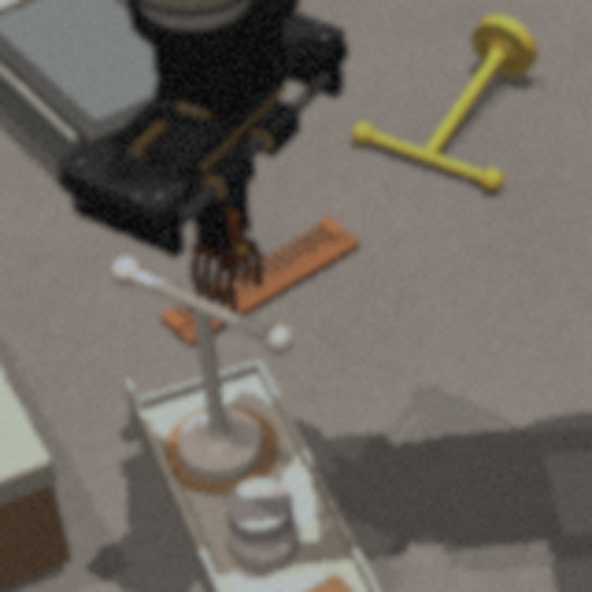

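Call:
carry_out --pt "0 -0.16 0 0 0 0 0" --pt "0 -0.16 0.7 0 0 0 0" --pt "0 -0.16 1.5 0 0 0 0" --pt "0 -0.16 2.1 0 0 0 0" --pt "0 -0.16 2.6 0 0 0 0" --pt "0 -0.16 3.0 0 0 0 0" --pt "0 -0.16 3.0 0 0 0 0" --pt "0 -0.16 3.0 0 0 0 0"

```text
time: 25.35
position: [0.6207, -0.1198, 0.2268]
tool_rot: [0.683, 0.184, -0.183, -0.683]
ft_force: [-0.6, -0.4, -0.8]
grip_width: 0.01
```

Run:
```python
from path import *
o,im=shot('wrist','w13');print(o['position'],o['grip_width'],o['time'],o['ft_force']);rel([.6208,-.119,.1966],np.load('Rh.npy'))
crop(im,220,120,420,270,4,'cw13')
```

```text
[ 0.6207 -0.1198  0.2268] 0.009963694045587853 25.35 [-0.6213 -0.4196 -0.8018]
 cm [0.04 3.04 0.08] rv [0.001  0.0004 0.0018] deg 0.1
```

View pics/cw13.png

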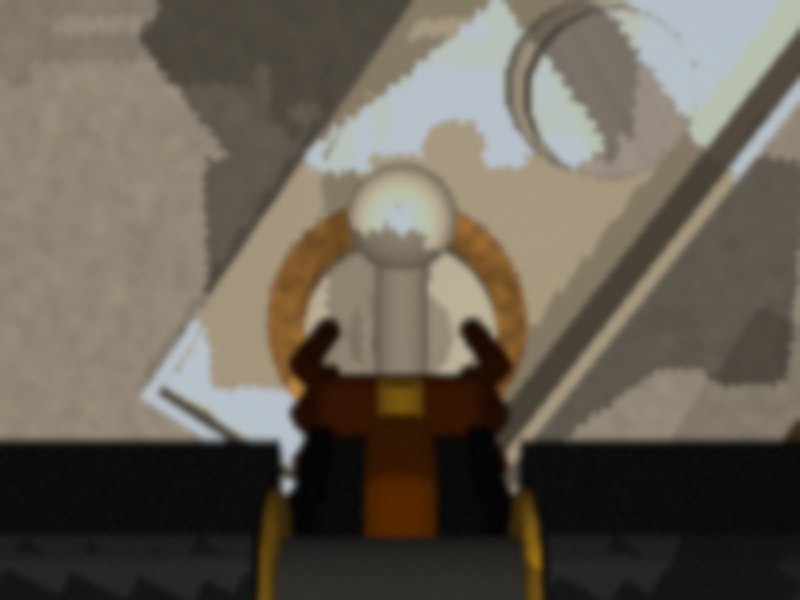

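Call:
carry_out --pt "0 0 0.6 0 0 0 0" --pt "0 0 1.2 0 0 0 0" --pt "0 0 1.8 0 0 0 0" --pt "0 0 2.2 0 0 0 0" --pt "0 0 2.5 0 0 0 0" --pt "0 0 2.5 0 0 0 0"

```text
time: 26.0
position: [0.6204, -0.1197, 0.2012]
tool_rot: [-0.683, -0.183, 0.183, 0.683]
ft_force: [0.1, -0.0, 0.0]
grip_width: 0.01
```

Call:
carry_out --pt "0 0 0.1 0 0 0 0" --pt "0 0 0.2 0 0 0 0" --pt "0 0 0.2 0 0 0 0"

```text
time: 26.3
position: [0.6207, -0.1198, 0.1999]
tool_rot: [0.683, 0.184, -0.183, -0.683]
ft_force: [0.2, -0.1, -0.2]
grip_width: 0.0095
```

Call:
carry_out --pt "0 0 0.1 0 0 0 0" --pt "0 0 0.15 0 0 0 0" --pt "0 0 0.15 0 0 0 0"

```text
time: 26.6
position: [0.6206, -0.1197, 0.1983]
tool_rot: [0.683, 0.184, -0.183, -0.683]
ft_force: [-0.1, -0.7, -1.2]
grip_width: 0.0097
```

Call:
carry_out --pt "0 0 0.1 0 0 0 0" --pt "0 0 0.15 0 0 0 0" --pt "0 0 0.15 0 0 0 0"

```text
time: 26.9
position: [0.6206, -0.1198, 0.1967]
tool_rot: [0.683, 0.184, -0.183, -0.683]
ft_force: [-0.0, 0.1, -0.2]
grip_width: 0.01
```

Run:
```python
from path import *
o,im=shot('wrist','w14');print(o['position'],o['grip_width'],o['time'],o['ft_force'])
crop(im,220,120,420,270,4,'cw14')
o,im=shot('scene','s14');crop(im,190,100,350,260,3.7,'cs14')
```

```text
[ 0.6206 -0.1198  0.1967] 0.009998157932241706 26.9 [-0.0303  0.0747 -0.2047]
```

View pics/cw14.png

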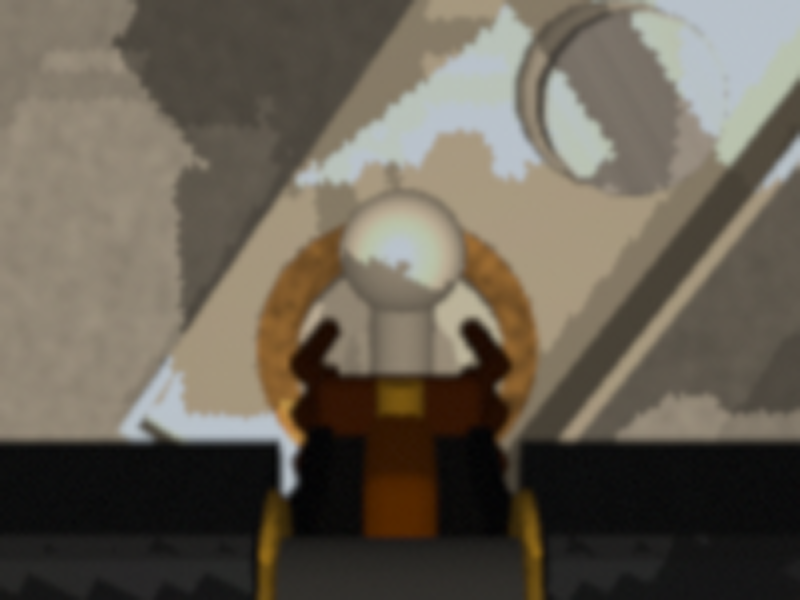

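View pics/cs14.png

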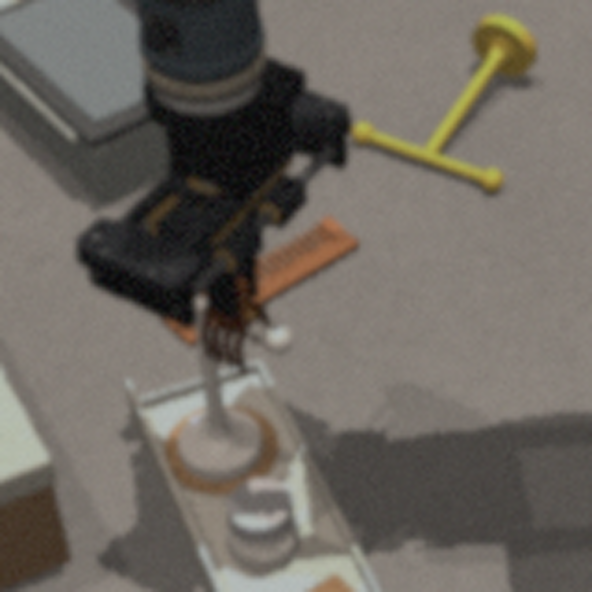

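Call:
carry_out --pt "0 0 0.05 0 0 0 0" --pt "0 0 0.1 0 0 0 0" --pt "0 0 0.1 0 0 0 0"

```text
time: 27.3
position: [0.6207, -0.1198, 0.1962]
tool_rot: [0.683, 0.184, -0.182, -0.683]
ft_force: [-1.1, -0.0, 1.2]
grip_width: 0.01
```

Call:
carry_out --pt "0 0 0.05 0 0 0 0" --pt "0 0 0.1 0 0 0 0" --pt "0 0 0.1 0 0 0 0"

```text
time: 27.6
position: [0.6209, -0.1198, 0.1961]
tool_rot: [0.683, 0.184, -0.182, -0.683]
ft_force: [-1.6, 0.7, 7.0]
grip_width: 0.0103
```

Call:
carry_out --pt "0 0 -0.1 0 0 0 0" --pt "0 0 -0.1 0 0 0 0" --pt "0.2 0 -0.1 0 0 0 0" --pt "0.2 0 -0.1 0 0 0 0" --pt "0.3 0 -0.1 0 0 0 0" --pt "0.4 0 -0.1 0 0 0 0" --pt "0.4 0 -0.1 0 0 0 0" --pt "0.4 0 -0.1 0 0 0 0"

```text
time: 28.4
position: [0.6206, -0.1198, 0.1957]
tool_rot: [0.683, 0.184, -0.183, -0.683]
ft_force: [0.5, 0.1, 0.1]
grip_width: 0.034
```

Run:
```python
from path import *
o,im=shot('wrist','w15');print(o['position'],o['grip_width'],o['time'],o['ft_force'])
crop(im,220,120,420,270,4,'cw15')
```

```text
[ 0.6206 -0.1198  0.1957] 0.03400197389913835 28.4 [0.4878 0.1116 0.056 ]
```

View pics/cw15.png

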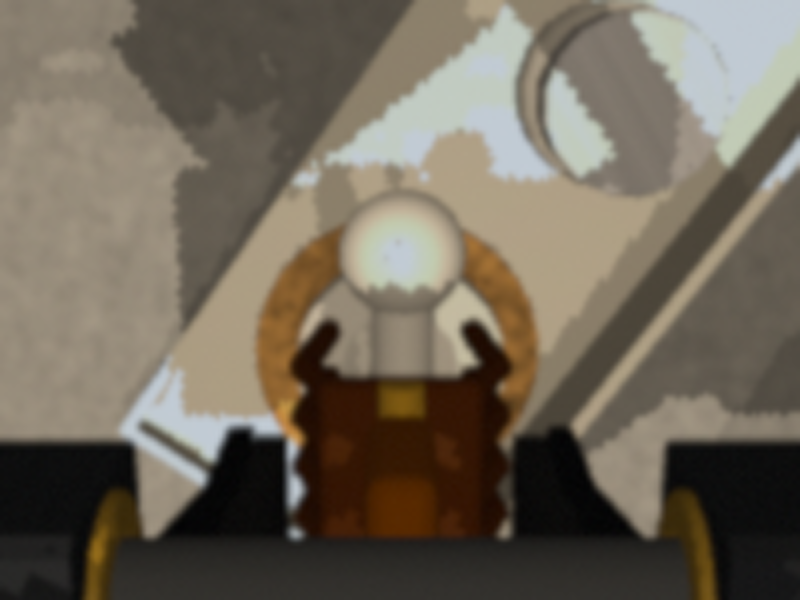

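Released; the claw sits level and centred. Withdrawing straight up.

Call:
carry_out --pt "0.45 0 -0.1 0 0 0 0" --pt "0.5 0 -1 0 0 0 0" --pt "0.5 0 -2.5 0 0 0 0" --pt "0.5 0 -5 0 0 0 0" --pt "0.5 0 -9 0 0 0 0" --pt "0.5 -2 -13 1 0 0 0" --pt "0.5 -6 -15 3 0 0 0" --pt "0.5 -10 -15 6 0 0 0" --pt "0.5 -14 -15 9 0 0 0" --pt "0.5 -18 -15 13 0 0 0" --pt "0.5 -18 -15 16 0 0 0" --pt "0.5 -18 -15 16 0 0 0" --pt "0.5 -18 -15 16 0 0 0"

```text
time: 29.75
position: [0.3847, -0.0713, 0.3466]
tool_rot: [0.684, 0.185, -0.182, -0.682]
ft_force: [0.4, 0.2, 0.2]
grip_width: 0.0435
```

Run:
```python
from path import *
o,im=shot('scene','s16');print(o['position'],o['time'],o['ft_force']);crop(im,180,140,330,290,3.9,'cs16')
o,im=shot('top','t16');crop(im,220,90,380,210,5,'ct16')
```

```text
[ 0.3847 -0.0713  0.3466] 29.75 [0.414  0.2254 0.246 ]
```

View pics/cs16.png

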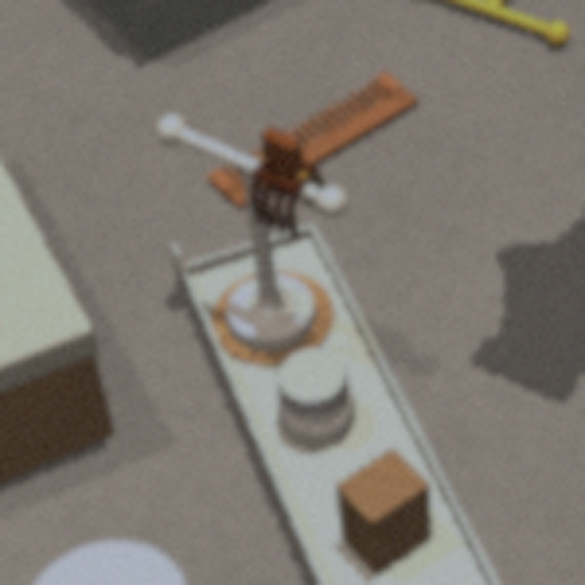

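View pics/ct16.png

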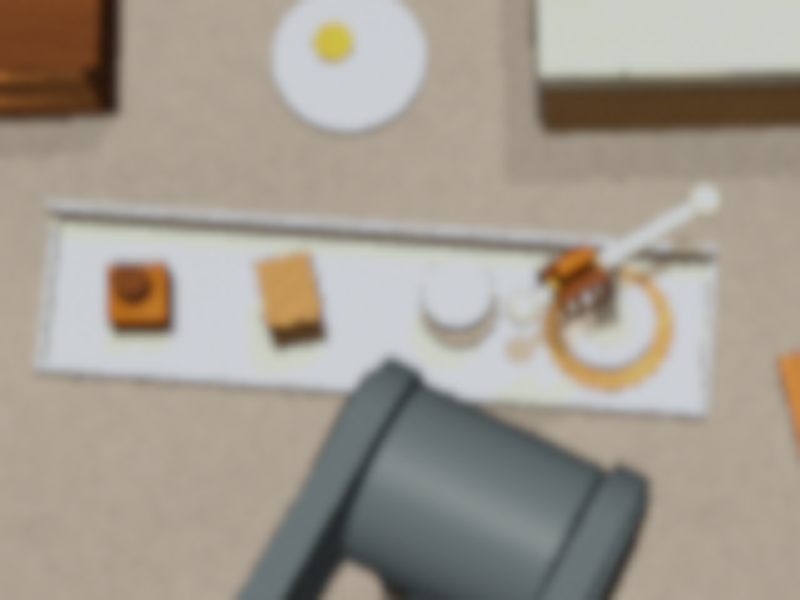

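Both views show the stand upright on the pad, with its far ball at the same pixel as before the hang. The claw is astride the bar, the neighbours are unmoved and the arm is clear.

Run:
```python
from rig import robot
print(robot.hand_in())
```

```text
the job is handed in; nothing more can be done
None
```

I stood the white stand upright on the cork pad and hung the hair claw astride its bar. The job was handed in at about 30 s of the 58 s allowed; hand-in gave no verdict.

**Stand:** I set it down gently, with about 10 N of contact felt on the wrist. By the arm's own position its base was within about 2 mm of the pad's measured centre. Its far ball was at the same pixel before and after the claw was hung.

**Claw:** It hangs on the near half of the bar, about 28 mm from the stem. I lowered it until I felt about 7 N, eased off, and let go. In the last close-up it was level and centred on the bar.

**Neighbours:** In the last pictures the jar, perfume bottle and carton stood where they were. The comb also looked unmoved, though the last top crop showed only its edge. The gripper was well clear, with wrist force near zero.

**Disagreement:** The top and scene cameras differed by about 5 mm on where the bar was. I used the arm's own placing position instead, and the wrist camera agreed with it.

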